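# Close up and lock a row of cartons in the counting rack

### The arm

A 6-joint arm with a two-finger parallel gripper is mounted at the origin on the work surface. World frame = base frame: x ahead of the robot, y to its left, z up, the work surface at z = 0. Lengths are in m, angles in rad, forces in N, time in s.
With the tool pointing down it reaches from about 0.35 to 0.925 m from the base axis. Payload 6.4 kg.
Tool frame: the origin (TCP) lies where the fingers leave the gripper's body, on its centre line; the fingertips stand 97 mm ahead of it and the grasp point (between the pads) lies 78 mm ahead of it (r.grasp_offset is the distance from the TCP to the grasp point, in m); z points along the fingers, y is the line along which they close (so a half turn about z gives the same grasp; the last joint's range is limited). The gripper opens to 94 mm and grips with 3 to 60 N. Pads are 16 mm wide; open, the fingers measure 119 mm over their backs; the gripper's body (75 mm by 177 mm) begins 78 mm behind the grasp point.
Start: joints at [-1.392, 0.245, 1.558, -0, 1.339, -0.174], TCP at [0.225, -0.61, 0.303] pointing down, gripper open.
Joint ranges: [-3.13, 3.13], [-1.02, 2.26], [0.13, 2.54], [-0.95, 4.09], [0.21, 2.88], [-2.74, 2.74]. Speed limits (rad/s): [2.57, 2.57, 3.14, 3.14, 3.14, 3.14].

### API

Orientations are given as [roll, pitch, yaw] about the fixed x, y, z axes, in that order (R = Rz(yaw) Ry(pitch) Rx(roll)).
In Python, from workcell import status, optics, order, r gives the robot as it stands. The module is installed in compiled form; this text tells all that it offers.
- The arm moves only by the tool step_arm, never from a script. Its argument "targets" is a list of rows, each a list of 2 entries, a list of its own where there are three numbers: the shift along the tool's x, y, z in cm, then the turn, a rotation vector about the tool's x, y, z in degrees. In form: [[[x, y, z], [ax, ay, az]], ...]. A call has 1 to 5 rows; each row shifts and turns the commanded pose from where the row before left it, along the tool's axes as they then stand; what a row does not reach is not made up. A row lasts 1/10 s, in which the tool goes at most 50 mm and 8.59 degrees, less where a joint would pass 70% of its speed; a pose out of reach is approached as far as the arm can. A call with a gripper value outside its range is refused whole. "jaw" is the finger opening in cm, from 0 to 9.4, set as the call begins (left out, the last holds). The fingers move at their own pace and stop on an object; "grip_force" is the grip in N (left out, the last holds). Time passes only in rows, so rows that do not move let the fingers close. It gives the time, the measured TCP pose, the force, the opening and the grip force at its end, in the units of the state.
- status.observe(): the state, without advancing time (a new reading comes with each control period).
- optics.snapshot(name): name is "side" or "top"; returns the picture (384x512x3 uint8, red, green, blue); there is no depth.
- optics.get_calibration(name): a dict with "vfov" (degrees; the focal length in pixels is half the picture's height over the tangent of half this angle, whatever the lens; pixels are square), "cx", "cy" (the principal point, pixels), "position" and "rotation" of the camera in the world. Camera axes: x right, y up, looking along -z (the intrinsics and any distortion apply to the point x, -y, -z); pixel columns grow to the right and rows downward; lengths in m; the calibration is good to about 2 mm. A picture is of the moment at which its call begins. get_calibration takes no time and is no camera call.
- order.hand_in(): hands the job in; it is judged then, once.
The state is a dict: "clock": time; "joint_positions": joint angles; "qd": joint speeds; "joint_efforts": joint torques, N m; "tcp_pos": TCP position; "orientation": TCP orientation; "contact_force": force on the tool from outside, world axes, zero at the start; "wrist_torque": the same for the moment, N m; "grip_width": opening from 0.0 (shut) to 1.0 (fully open); "grasp_force": force on a finger pad.
Only numpy, scipy, OpenCV 4.12 (cv2) and the standard library are available. Lean on these libraries where they do the work, as an engineer would, in place of code of your own. Each camera call takes 0.05 s, during which the arm holds its last target. There are 200 camera calls.

### The job

Stand all the blue cartons that are out on the table upright in the counting rack as one straight row between its low side rails, broad faces together and square to the wall, and slide the orange stop up snug so no gaps remain. Then push the red lock key fully down into the socket on the stop and twist it a quarter turn clockwise to lock; leave the key there and leave the bottle, jar and tape where they are.

Things in the scene. Friction and masses are not known exactly. Their poses are not given: they have to be found in the camera images.
- rack: fixed counting rack: wooden board 98 wide (x), 400 long (y), floor 12 above the table, upright wall 16 thick across its end, top 87 above the table. Origin on the table under the middle of the wall's inner face. The row runs along rack +y from the wall; x across the row, z up. Low rails along both sides, 82 apart inside, 8 thick, tops 30 above the table; cartons are held above them
- wall_face (a point): point on the wall's inner face (facing the cartons), mid-width, 54.5 above the table; axes as the rack
- stop (a joint): orange end stop sliding along the rack's y; stays where left (about 4 N of friction). Value in m: clear space between wall and stop = 60 mm + value; 0 closest, 0.18 widest (240 mm clear). Face plate 76 wide, 12 thick, top 73 above the table; the black grip fin and grey lock socket behind it ride with it
- stop_face (a point): point on the stop's face (facing the wall), mid-width, 54.5 above the table; axes as the rack
- stop_grip (a point): point on the black grip fin of the stop, where to hold it: fin 14 thick (rack x), 32 long (rack y, reaches 44 behind the stop's face), top 101 above the table; this point is 28 behind the face, mid-fin, 82 above the table. Take it from above, closing along the rack's x.
- socket (a point): centre of the lock socket's mouth, atop the grey block (70 x 62) on the stop's foot, 100 behind the stop's face, 45 above the table; axes as the rack. Mouth: slot 42 long (rack x), 16 wide (rack y) in an 8 thick plate. White marks at the slot's ends; red marks = locked. Stops inside let the key turn only clockwise seen from above, a quarter turn from the slot's line (10 degrees of play)
- key_mid (a point): centre of the red lock key's upright grip bar (50 long = key x, 14 thick = key y, 42 high), 46 above the key's underside; key 67 tall, 80 g. Below the bar a collar 40 across, underside 19 above the key's, a 12 shaft, and at the foot a cross lug 36 long (key x), 10 wide. Starts upright in the parking block. Fully down, this point is 27 above socket. Enters with x along the slot, either way
- park: fixed wooden parking block of the key, 64 x 36, 30 high, with an open pocket 48 x 24; origin centre of its underside; key's x along the block's x at the start
- carton1_mid (a point): slim blue carton, 60 wide (its x), 36 thick (its y), 85 tall (its z), 160 g, bottom-heavy; point at its centre, 42.5 above its underside; starts standing upright on the table. Some cartons are absent in some runs. All cartons are alike.
- carton2_mid (a point): slim blue carton, 60 wide (its x), 36 thick (its y), 85 tall (its z), 160 g, bottom-heavy; point at its centre, 42.5 above its underside; starts standing upright on the table. Some cartons are absent in some runs. All cartons are alike.
- carton3_mid (a point): slim blue carton, 60 wide (its x), 36 thick (its y), 85 tall (its z), 160 g, bottom-heavy; point at its centre, 42.5 above its underside; starts standing upright on the table. Some cartons are absent in some runs. All cartons are alike.
- carton4_mid (a point): slim blue carton, 60 wide (its x), 36 thick (its y), 85 tall (its z), 160 g, bottom-heavy; point at its centre, 42.5 above its underside; starts standing upright on the table. Some cartons are absent in some runs. All cartons are alike.
- carton5_mid (a point): slim blue carton, 60 wide (its x), 36 thick (its y), 85 tall (its z), 160 g, bottom-heavy; point at its centre, 42.5 above its underside; starts standing upright on the table. Some cartons are absent in some runs. All cartons are alike.
- lotion: bystander: white lotion bottle, 56 across, 130 tall; origin centre of its underside
- jar: bystander: amber jar with brown lid, 56 across, 60 tall; origin centre of its underside
- tape: bystander: upright-axis ring core of packing tape lying flat, 90 across, 45 tall; origin centre of its underside
Mind the look-alikes: they are no part of the job. Leave any green look-alike of the part that bears key_mid alone.

How it is judged:
By the outcome, as a careful person would: the job done as asked, in the order asked, and still so for the second after the job is handed in, with the robot touching nothing.
Of carton1, carton2, carton3, carton4, carton5 only 3 to 5 are there at a start; the rules pass over those that are not, and their reading is None.
At some moment in a run one of carton1, carton2, carton3, carton4, carton5 may be knocked a few centimetres aside while the robot is not near it.
It also fails if it takes over 210 s, if anything falls off the work surface, if the arm or the gripper's body presses on something with over 40 N, if the wrist force passes 120 N, or if a joint passes its speed limit or range.

## Working session

There is one attempt and no reset: what is moved stays moved. The work goes in short steps, Python scripts to look and compute and a tool call to move; the robot and the scene stay as the last step left them, time stands still between calls to the robot, and variables do not carry over. Pictures are saved under pics/ and viewed, at most 14 in all, crops included, and the job is handed in when it is done.

Besides the shell and the picture viewer there is one more tool, called after "Call:" by a JSON object that holds its "op" and its "data". step_arm: Moves the arm, as the interface text tells. Its arguments: {"type":"object","properties":{"targets":{"type":"array"},"jaw":{"type":"number"},"grip_force":{"type":"number"}},"required":["targets"]}

```bash
mkdir -p pics; ls
python3 - <<'E'
from workcell import status, optics, order, r
import cv2
s=status.observe(); print(s)
for n in("side","top"):
    print(n,optics.get_calibration(n)); cv2.imwrite(f"pics/{n}0.png",optics.snapshot(n)[:,:,::-1])
E
```

```text
pics
{'clock': 0.0, 'joint_positions': array([-1.39208585e+00,  2.45797389e-01,  1.55899267e+00,  2.62648383e-06,
        1.33871692e+00, -1.74129738e-01]), 'qd': array([-0.00025472,  0.00051682,  0.00085739, -0.00051945, -0.00064977,
       -0.00037632]), 'joint_efforts': array([ 1.17849613e-04, -4.15836561e+01, -3.14599049e+01,  6.84687146e-02,
        3.31472349e-02, -1.46413295e-04]), 'tcp_pos': array([ 0.22452952, -0.60954483,  0.30156734]), 'orientation': array([-3.13970772e+00, -3.34175354e-04,  3.52839292e-01]), 'contact_force': array([-0.28954833,  0.51385491, -0.44317444]), 'wrist_torque': array([-0.02987445, -0.01502753, -0.01163448]), 'grasp_force': 0.0, 'grip_width': 0.9994746063410491}
side {'vfov': 56.42182072955788, 'cx': 250.97139622237276, 'cy': 191.5081860507069, 'position': array([0.05046006, 0.671542  , 0.71861293]), 'rotation': array([ 0.91928205, -0.00763   , -2.47657768])}
top {'vfov': 44.293190861588855, 'cx': 253.07129463981553, 'cy': 190.1786192020562, 'position': array([ 0.47460737, -0.00950786,  1.50907513]), 'rotation': array([ 0.07321591, -0.00714731, -1.57687545])}
```

```bash
python3 -c "
import cv2
for n in ('side0','top0'): cv2.imwrite(f'pics/{n}b.png',cv2.resize(cv2.imread(f'pics/{n}.png'),(800,600),interpolation=cv2.INTER_CUBIC))"
```

```text
(no output)
```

View pics/top0b.png

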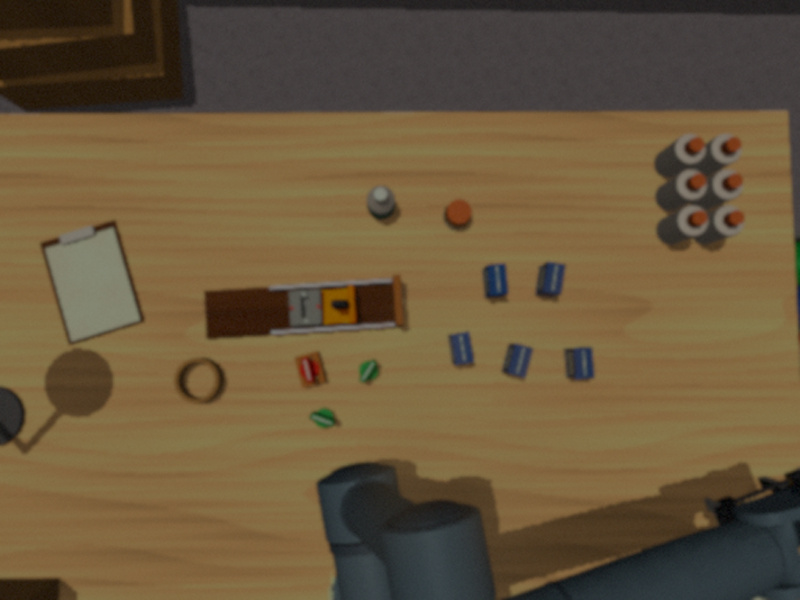

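View pics/side0b.png

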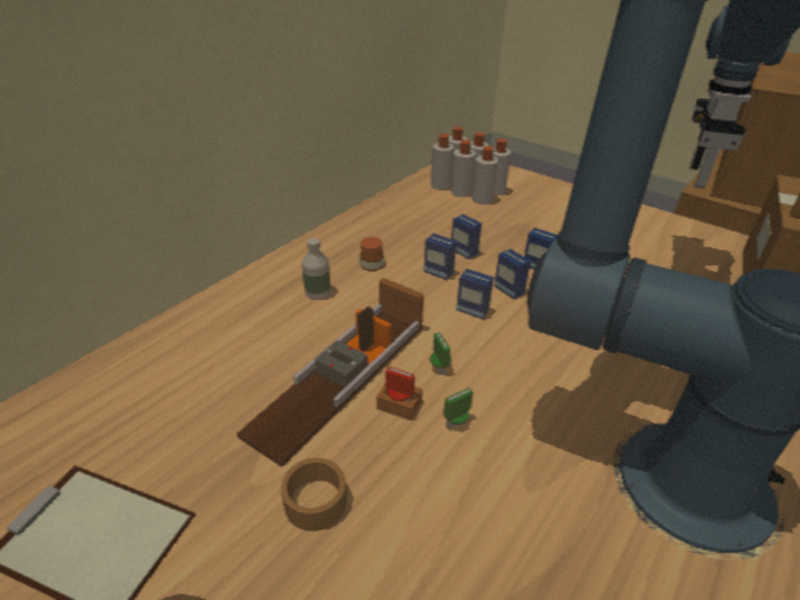

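```bash
python3 -c "
import cv2,numpy as np
t=cv2.imread('pics/top0.png')[155:280,110:400]; s=cv2.imread('pics/side0.png')[125:300,145:380]
cv2.imwrite('pics/c1.png',cv2.resize(np.clip(t*1.5,0,255).astype('uint8'),None,fx=2.75,fy=2.75,interpolation=cv2.INTER_CUBIC))
cv2.imwrite('pics/c2.png',cv2.resize(np.clip(s*1.5,0,255).astype('uint8'),None,fx=3.4,fy=3.4,interpolation=cv2.INTER_CUBIC))"
```

```text
(no output)
```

View pics/c1.png

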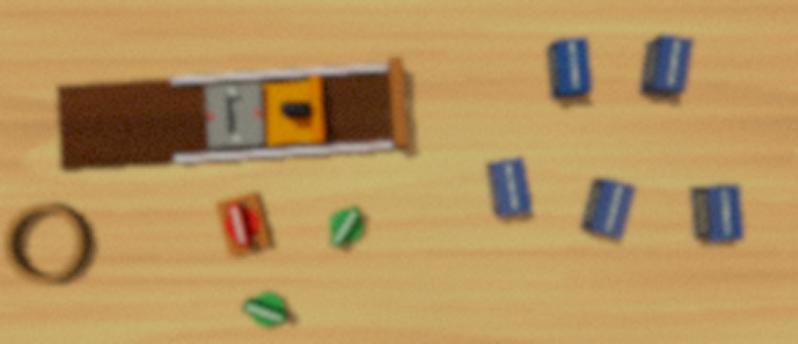

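View pics/c2.png

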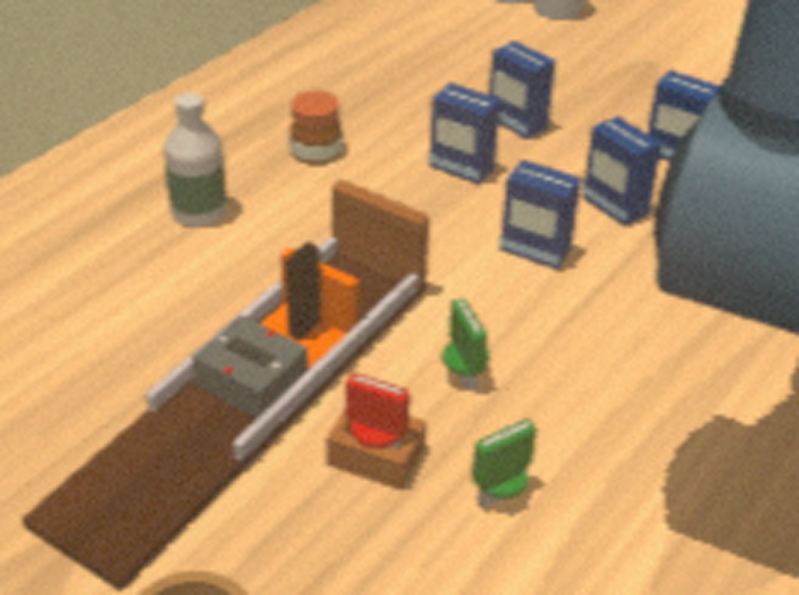

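```bash
cat > h.py <<'E'
import numpy as np,cv2
from scipy.spatial.transform import Rotation as Ro
from workcell import status,optics,order,r
CAL={n:optics.get_calibration(n) for n in("side","top")}
for c in CAL.values(): c['f']=192/np.tan(np.radians(c['vfov']/2)); c['R']=Ro.from_euler('xyz',c['rotation']).as_matrix()
def ray(n,uv,z):
    c=CAL[n]; uv=np.atleast_2d(uv).astype(float)
    d=np.c_[(uv[:,0]-c['cx'])/c['f'],-(uv[:,1]-c['cy'])/c['f'],-np.ones(len(uv))]@c['R'].T
    return c['position']+d*((z-c['position'][2])/d[:,2])[:,None]
def proj(n,P):
    c=CAL[n]; q=(np.atleast_2d(P)-c['position'])@c['R']
    return np.c_[c['cx']+c['f']*q[:,0]/-q[:,2], c['cy']-c['f']*q[:,1]/-q[:,2]]
def hsv(im): return cv2.cvtColor(im,cv2.COLOR_RGB2HSV)
def blobs(m,amin=20):
    k,l,st,ce=cv2.connectedComponentsWithStats(m.astype('uint8'),connectivity=8)
    return [np.argwhere(l==i)[:,::-1] for i in range(1,k) if st[i,4]>=amin]
def shot(n,k=3): return np.mean([optics.snapshot(n) for _ in range(k)],0).astype('uint8')
def rect(n,pts,z):  # pose of min-area rectangle on plane z (mm): cx,cy,w,h,ang of long side
    P=ray(n,pts,z)[:,:2]*1000; (c,(w,h),a)=cv2.minAreaRect(P.astype('float32'))
    if w<h: w,h,a=h,w,a+90
    return np.round([*c,w,h,(a+90)%180-90],1)
def stripe(im,pts,z,n='top'): # least-saturated weighted line within blob bbox
    x0,y0=pts.min(0);x1,y1=pts.max(0); S=hsv(im)[...,1].astype(float)
    ys,xs=np.mgrid[y0+2:y1-1,x0+1:x1]; 
    return xs,ys,S
E
python3 - <<'E'
from h import *
im=shot('top');H=hsv(im);cv2.imwrite('pics/tavg.png',im[:,:,::-1])
for p in blobs((H[...,0]>100)&(H[...,0]<130)&(H[...,1]>90)):
    x0,y0=p.min(0);x1,y1=p.max(0)
    if p[:,1].mean()>290: continue
    print('blue',p.mean(0).round(1),len(p),(x0,y0,x1,y1),rect('top',p,.085))
p=max(blobs((H[...,0]>100)&(H[...,0]<130)&(H[...,1]>90)&(np.arange(384)[:,None]<290)),key=len)
x0,y0=p.min(0);x1,y1=p.max(0)
print(im[y0-2:y1+3,x0-3:x1+4,0]);print(im[y0-2:y1+3,x0-3:x1+4,2])
E
```

```text
blue [350.5 177.6] 72 (np.int64(348), np.int64(169), np.int64(353), np.int64(186)) [ 616.  -316.6   53.2   13.1   -6. ]
blue [317.2 179.4] 159 (np.int64(312), np.int64(170), np.int64(323), np.int64(188)) [ 6.120e+02 -2.161e+02  5.490e+01  3.330e+01 -3.000e-01]
blue [357.4 177.9] 35 (np.int64(355), np.int64(170), np.int64(359), np.int64(186)) [ 614.2 -337.2   50.4    6.   -10.7]
blue [292.2 223.2] 50 (np.int64(290), np.int64(215), np.int64(294), np.int64(231)) [ 479.1 -137.5   48.8    8.5    7.5]
blue [298.9 222.4] 47 (np.int64(297), np.int64(214), np.int64(301), np.int64(230)) [ 482.  -157.6   49.5    8.3   10.6]
blue [329.  229.3] 60 (np.int64(326), np.int64(222), np.int64(332), np.int64(237)) [ 459.  -248.3   48.3   10.9  -15.1]
blue [369.9 232.3] 66 (np.int64(368), np.int64(224), np.int64(372), np.int64(241)) [ 449.3 -371.7   51.4   10.5    3.4]
blue [376.6 232.2] 46 (np.int64(375), np.int64(224), np.int64(378), np.int64(240)) [ 450.6 -391.9   48.4    7.6    3. ]
[[133 131 127 123 118 114 114 114 112 111 109 108 106 107 115 127 132 132]
 [130 122 112 101  91  84  83  84  84  83  7
[... 2218 characters left out ...]
79 78 75 68 65]
 [58 54 55 61 71 78 81 82 87 92 91 84 80 79 77 73 68 64]
 [57 53 52 57 68 77 80 83 87 90 91 85 81 80 76 72 66 64]
 [58 51 48 53 65 77 81 81 86 93 93 87 80 78 76 70 64 63]
 [57 51 47 52 63 77 80 82 85 93 93 86 81 79 77 70 64 64]
 [56 51 48 54 64 77 80 82 84 92 92 86 81 78 76 71 65 63]
 [58 51 49 52 66 77 81 80 84 91 90 87 80 79 77 72 68 61]
 [58 52 49 53 66 76 81 81 84 88 91 86 80 79 76 75 69 64]
 [61 54 48 50 65 77 82 81 82 85 87 83 78 75 74 71 69 65]
 [60 52 44 47 63 73 79 78 79 81 77 73 71 67 65 65 64 64]
 [60 54 45 44 54 65 68 68 66 67 64 58 54 52 52 56 61 63]
 [58 53 45 38 41 46 47 47 47 47 45 43 39 39 41 51 58 62]
 [60 55 49 40 36 35 35 36 35 36 34 33 35 35 39 50 58 61]]
```

```bash
cat >> h.py <<'E'
def cartons(im):
    im=cv2.resize(im,None,fx=4,fy=4,interpolation=cv2.INTER_CUBIC).astype(int)
    m=(im[...,2]>64)&(im[...,0]<82)&(im[...,2]*1.0>im[...,0]-8)
    m=cv2.morphologyEx(m.astype('uint8'),cv2.MORPH_OPEN,np.ones((9,9)))
    m=cv2.morphologyEx(m,cv2.MORPH_CLOSE,np.ones((9,9)))
    out=[]
    for p in blobs(m,1500):
        q=(p+.5)/4-.5
        if q[:,1].mean()>300 or len(p)>5000: continue
        P=ray('top',q,.085)[:,:2]*1000; c=P.mean(0); w,v=np.linalg.eigh(np.cov(P.T)); d=v[:,1]*np.sign(v[0,1])
        out.append((*c.round(1),*np.sqrt(12*w[::-1]).round(1),round(float(np.degrees(np.arctan2(d[1],d[0]))),1)))
    return out
E
python3 - <<'E'
from h import *
im=cv2.imread('pics/tavg.png')[:,:,::-1]
for c in cartons(im): print(c)
H=hsv(im)
# side check
ims=shot('side');cv2.imwrite('pics/savg.png',ims[:,:,::-1])
# rack: wall top / board / rails / orange / red
def show(n,m,z,a=20):
    for p in blobs(m,a): print(n,len(p),p.mean(0).round(1),p.min(0),p.max(0),rect('top',p,z))
show('orange',(H[...,0]>14)&(H[...,0]<24)&(H[...,1]>220)&(H[...,2]>120),.073)
show('red',((H[...,0]<6)|(H[...,0]>174))&(H[...,1]>150)&(H[...,2]>60),.03,5)
for (y,x) in[(195,170),(195,245),(193,252),(177,200),(177,230),(211,210),(180,254),(205,254),(196,216)]: print(y,x,im[y,x],H[y,x])
print(im[192,126:140].tolist()); print(im[192,246:266].tolist());
print(im[172:220,160].tolist())
E
```

```text
(np.float64(616.0), np.float64(-327.8), np.float64(55.9), np.float64(32.8), -9.8)
(np.float64(613.9), np.float64(-217.7), np.float64(56.8), np.float64(33.8), 3.9)
(np.float64(479.9), np.float64(-147.3), np.float64(56.5), np.float64(34.7), 9.2)
(np.float64(456.2), np.float64(-258.4), np.float64(55.8), np.float64(33.1), -15.4)
(np.float64(451.0), np.float64(-381.7), np.float64(57.6), np.float64(32.9), 2.3)
orange 256 [216.1 195.4] [208 183] [226 206] [567.2  91.2  67.7  55.8   3.5]
red 73 [198.4 236.5] [193 230] [203 243] [438.9 154.4  36.   33.5 -26.6]
195 170 [56 28  9] [ 12 214  56]
195 245 [55 29  9] [ 13 213  55]
193 252 [82 46 17] [ 13 202  82]
177 200 [132 101  61] [ 17 137 132]
177 230 [131 102  65] [ 17 128 131]
211 210 [111 104  99] [ 13  28 111]
180 254 [107  64  26] [ 14 193 107]
205 254 [100  60  29] [ 13 181 100]
196 216 [24 16  9] [ 14 159  24]
[[128, 98, 59], [129, 99, 60], [128, 99, 60], [124, 96, 57], [111, 84, 48], [88, 62, 35], [67, 40, 17], [61, 32, 14], [60, 32, 14], [60, 33, 14], [60, 31, 14], [60, 32, 10], [58, 28, 9], [60, 32, 12]]
[[54, 29, 10], [52, 29, 11], 
[... 259 characters left out ...]
, 68]]
[[133, 109, 67], [133, 109, 68], [133, 108, 67], [133, 107, 65], [131, 104, 64], [131, 101, 61], [132, 103, 63], [134, 104, 64], [133, 105, 65], [133, 107, 66], [131, 103, 63], [121, 93, 56], [99, 72, 41], [76, 48, 23], [62, 32, 13], [60, 31, 11], [58, 29, 7], [57, 28, 7], [57, 30, 9], [57, 28, 8], [57, 30, 12], [58, 30, 10], [57, 30, 12], [55, 27, 8], [55, 28, 12], [53, 27, 10], [49, 25, 10], [50, 26, 11], [50, 26, 9], [49, 24, 11], [50, 24, 10], [50, 26, 10], [50, 26, 9], [52, 26, 11], [51, 26, 11], [52, 25, 8], [52, 27, 9], [55, 30, 12], [53, 28, 13], [50, 25, 5], [50, 24, 9], [54, 31, 15], [68, 50, 25], [100, 82, 50], [123, 105, 65], [132, 115, 71], [133, 115, 72], [133, 116, 72]]
```

Run:
```python
from h import *
im=cv2.imread('pics/tavg.png')[:,:,::-1].astype(float)
R=im[...,0]
def cross(v,lv,start,step):
    i=start
    while (v[i]-lv)*(v[i+step]-lv)>0: i+=step
    return i+step*(v[i]-lv)/(v[i]-v[i+step])
up=[];lo=[]
for c in range(138,168,3):
    v=R[:,c]; up.append(ray('top',[c,cross(v,94,192,-1)],.012)[0]); lo.append(ray('top',[c,cross(v,94,192,1)],.012)[0])
up=np.array(up)*1000;lo=np.array(lo)*1000
for n,a in(('up',up),('lo',lo)):
    k=np.polyfit(a[:,1],a[:,0],1); print(n,'slope deg',np.degrees(np.arctan(k[0])),'x at y=0,150',np.polyval(k,[0,150]),'res',np.std(a[:,0]-np.polyval(k,a[:,1])))
E_=[ray('top',[cross(R[r_],94,140,-1),r_],.012)[0]*1000 for r_ in range(190,208,3)]
W=[ray('top',[cross(R[r_],80,245,1),r_],.087)[0]*1000 for r_ in range(182,207,3)]
print('end',np.round(E_,1)[:,:2].tolist());print('wall',np.round(W,1)[:,:2].tolist())
# rail centreline: grey bright, low sat
H=hsv(im.astype('uint8')); print('rail cols')
B=im[...,2]
for rr,name in(((165,190),'up'),((203,222),'lo')):
    P=[]
    for c in range(178,246,4):
        seg=np.clip(B[rr[0]:rr[1],c]-72,0,None); P.append(ray('top',[c,(seg*np.arange(*rr)).sum()/seg.sum()],.030)[0]*1000)
    P=np.array(P);k=np.polyfit(P[:,1],P[:,0],1);print(name,np.degrees(np.arctan(k[0])),np.polyval(k,[0,150]),np.std(P[:,0]-np.polyval(k,P[:,1])))
# orange face front edge & key red, white stripe
for r_ in(186,190,203): print('stop top',r_,[ray('top',[cross(im[r_,:,1],(im[r_,221,1]+30)/2,222,1),r_],.073)[0][:2]*1000])
print(im[228:247,190:208].astype(int)[...,1]); print(im[228:247,190:208].astype(int)[...,0])
```

```text
up slope deg -3.371628525303518 x at y=0,150 [621.28352947 612.44642374] res 0.2498018103637811
lo slope deg -3.1399443428989176 x at y=0,150 [522.44773122 514.21913686] res 0.5039854903194193
end [[587.1, 367.2], [577.5, 367.9], [568.0, 366.6], [558.4, 367.1], [548.9, 365.7], [539.4, 364.6]]
wall [[603.7, -14.2], [594.6, -15.1], [585.5, -16.0], [576.4, -16.5], [567.3, -16.4], [558.2, -16.8], [549.1, -17.6], [540.1, -18.4], [526.5, -799.5]]
rail cols
up -4.0913286279504835 [619.47247686 608.74316116] 1.80072928310934
lo -1.5033813191873435 [524.43919935 520.50245276] 2.323912565805276
stop top 186 [array([593.13448415,  63.18235838])]
stop top 190 [array([580.88420797,  62.42889045])]
stop top 203 [array([541.17729107,  60.36036073])]
[[ 86  81  76  70  64  59  53  53  55  60  64  66  65  59  61  79  98 108]
 [ 73  68  62  56  53  50  40  35  42  53  59  63  64  60  58  69  89 102]
 [ 71  64  57  55  66  69  50  28  27  37  46  56  61  61  59  61  83  98]
 [ 72  65  56  61  79  87  67  33  18  19  33  44  51  57  56  61  76  93]
 [ 74  63  55  59  82  92  77  45  11   9  19  31  38  
[... 1796 characters left out ...]
119 124 119 108  94  88]
 [127 124 125 130 129 126 126 123 109  88  77  90 108 115 114 109  97  84]
 [128 122 122 127 126 127 126 123 111  92  76  80  93 102 106 106  99  85]
 [130 124 121 123 125 124 126 124 114  96  77  73  83  94 103 109 103  89]
 [131 126 120 120 122 122 125 125 119 103  83  71  79  92 105 111 107  93]
 [132 127 121 117 118 119 121 125 120 110  88  72  75  88 102 111 108  98]
 [132 128 122 117 115 114 117 120 117 107  89  71  69  79  94 108 108 100]
 [133 131 124 118 115 112 112 113 111 102  86  71  69  74  90 102 105 100]
 [133 131 126 119 115 113 111 111 110 103  91  81  79  79  88 101 107 110]
 [133 132 127 122 116 114 110 108 106 106 101  96  93  93 100 111 118 124]]
```

Run:
```python
from h import *
im=cv2.imread('pics/tavg.png')[:,:,::-1].astype(float); S=cv2.imread('pics/savg.png')[:,:,::-1]
# key stripe by weighting G inside the red bar
G=im[229:245,191:200,1]; ys,xs=np.mgrid[229:245,191:200]
w=np.clip(G-68,0,None)*((im[229:245,191:200,0]-G)<75)*(xs>192.5); w[:, :]*=(abs(xs-(195.9+(ys-236.3)*.24))<2.6)
rows=[(np.sum(w[i]*xs[i])/w[i].sum(),ys[i,0],w[i].sum()) for i in range(16) if w[i].sum()>10]
rows=np.array(rows);print(rows.round(2).tolist())
k=np.polyfit(rows[2:-2,1],rows[2:-2,0],1); yc=(rows[:,1]*np.clip(rows[:,2],0,35)).sum()/np.clip(rows[:,2],0,35).sum(); xc=np.polyval(k,yc)
for z in(.07,.078): 
    P=ray('top',[[xc,yc],[np.polyval(k,yc-8),yc-8]],z); d=P[1]-P[0]; print('key',z,P[0]*1000,np.degrees(np.arctan2(d[1],d[0])), proj('side',P[:1]))
pts=[]
for c in cartons(im.astype('uint8')):
    a=np.radians(c[4]); 
    for s in(-25,0,25): pts.append([(c[0]+s*np.cos(a))/1000,(c[1]+s*np.sin(a))/1000,.085])
O=np.array([572.8,-16.3]);th=np.radians(3.25);ry=np.array([-np.sin(th),np.cos(th)]);rx=np.array([np.cos(th),np.sin(th)])
def rk(x,y,z): return [*((O+rx*x+ry*y)/1000),z/1000]
rp=[rk(-49,0,87),rk(49,0,87),rk(-49,384,12),rk(49,384,12),rk(-45,0,30),rk(0,78,73),rk(0,78+28,101),rk(0,178,45),rk(-21,178,45),rk(21,178,45)]
vis=cv2.resize(S,None,fx=3,fy=3,interpolation=cv2.INTER_CUBIC)
kp=[[*P[0][:2],.078],[*P[0][:2],.036]]
for q in proj('side',np.array(pts+rp+kp)): cv2.circle(vis,tuple(int(round(v*3+1)) for v in q),2,(0,255,0),-1)
cv2.imwrite('pics/ov.png',np.clip(vis[375:960,430:1150,::-1]*1.5,0,255).astype('uint8'))
```

```text
[[194.63, 231.0, 30.0], [194.89, 232.0, 47.0], [195.33, 233.0, 43.0], [195.5, 234.0, 44.0], [195.66, 235.0, 47.0], [195.91, 236.0, 45.0], [196.35, 237.0, 37.0], [196.51, 238.0, 43.0], [196.63, 239.0, 43.0], [196.88, 240.0, 43.0], [197.24, 241.0, 33.0], [197.4, 242.0, 15.0]]
key 0.07 [440.83086829 153.47287022  70.        ] 13.273261856390963 [[253.94411039 239.75224016]]
key 0.078 [441.0186361  152.56683982  78.        ] 13.27326185639095 [[254.14471023 237.26175232]]
```

View pics/ov.png

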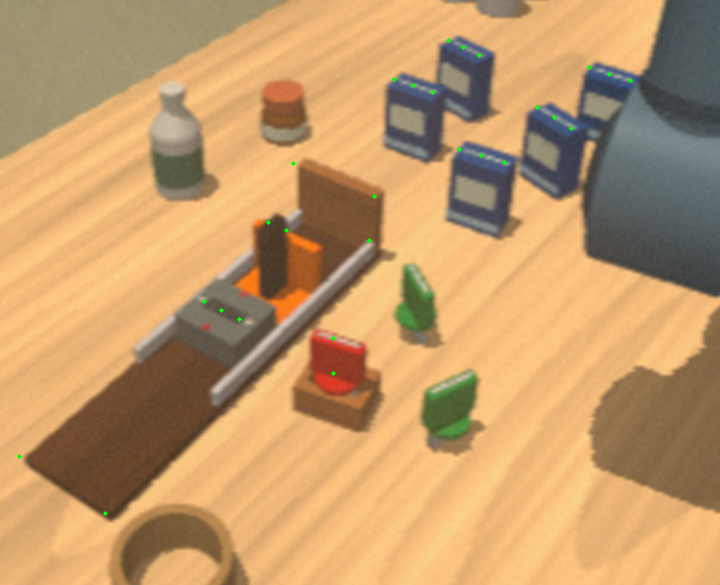

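```bash
cat >> h.py <<'E'
O=np.array([572.8,-16.3]);TH=3.25
def rk(x,y):
    t=np.radians(TH); return O+np.array([np.cos(t),np.sin(t)])*x+np.array([-np.sin(t),np.cos(t)])*y
def pose():
    s=status.observe(); return np.array([*s['tcp_pos']*1000,np.degrees(s['orientation'][2])]),s
def plan(*wps,start=None):
    """wps: (x,y,z,yaw) grasp-point mm/deg; prints rows (cm,deg, tool axes), one line per waypoint"""
    p,s=pose(); p=p.copy(); p[2]-=78
    if start is not None: p=np.array(start,float)
    for w in wps:
        w=np.array(w,float); d=w-p; d[3]=(d[3]+180)%360-180
        n=max(1,int(np.ceil(max(np.linalg.norm(d[:3])/48,abs(d[3])/8.4)))); rows=[]
        for i in range(n):
            g=(w-p); g[3]=(g[3]+180)%360-180; g/=(n-i); a=np.radians(p[3])
            t=np.round([(g[0]*np.cos(a)+g[1]*np.sin(a))/10,(g[0]*np.sin(a)-g[1]*np.cos(a))/10,-g[2]/10],2); dy=round(-g[3],1)
            if n>1 and i<n-1: t=np.round(t,1)
            t+=0.; rows.append([t.tolist(),[0,0,dy+0.]])
            p[:2]+=10*t[0]*np.array([np.cos(a),np.sin(a)])+10*t[1]*np.array([np.sin(a),-np.cos(a)]); p[2]-=10*t[2]; p[3]-=dy
        for i in range(0,len(rows),5): print(str(rows[i:i+5]).replace(' ',''))
        print('->',p.round(1))
E
python3 - <<'E'
from h import *
x,y=rk(0,106); print(x,y)
plan((400,-500,190,60),(x,y,190,93.25),(x,y,90,93.25))
E
```

```text
566.7905645182819 89.52951707907897
[[[4.0,-0.8,0.7],[0,0,np.float64(-8.0)]],[[4.2,-0.3,0.7],[0,0,np.float64(-7.9)]],[[4.1,0.3,0.7],[0,0,np.float64(-8.0)]],[[4.1,0.8,0.7],[0,0,np.float64(-7.9)]],[[3.86,1.44,0.65],[0,0,np.float64(-8.0)]]]
-> [ 399.9 -500.   190.    60. ]
[[[4.6,-1.2,0.0],[0,0,np.float64(-2.6)]],[[4.6,-0.9,0.0],[0,0,np.float64(-2.6)]],[[4.6,-0.7,0.0],[0,0,np.float64(-2.5)]],[[4.7,-0.5,0.0],[0,0,np.float64(-2.6)]],[[4.7,-0.3,0.0],[0,0,np.float64(-2.5)]]]
[[[4.7,-0.1,0.0],[0,0,np.float64(-2.6)]],[[4.7,0.1,0.0],[0,0,np.float64(-2.5)]],[[4.7,0.3,0.0],[0,0,np.float64(-2.6)]],[[4.7,0.5,0.0],[0,0,np.float64(-2.5)]],[[4.7,0.7,0.0],[0,0,np.float64(-2.6)]]]
[[[4.6,0.9,0.0],[0,0,np.float64(-2.5)]],[[4.6,1.1,0.0],[0,0,np.float64(-2.6)]],[[4.53,1.36,0.0],[0,0,np.float64(-2.5)]]]
-> [566.7  89.5 190.   93.2]
[[[0.0,0.0,3.3],[0,0,np.float64(0.0)]],[[0.0,0.0,3.4],[0,0,np.float64(0.0)]],[[0.0,0.0,3.3],[0,0,np.float64(0.0)]]]
-> [566.7  89.5  90.   93.2]
```

Call:
{"op": "step_arm", "data": {"targets": [[[4.0, -0.8, 0.7], [0, 0, -8]], [[4.2, -0.3, 0.7], [0, 0, -8]], [[4.1, 0.3, 0.7], [0, 0, -8]], [[4.1, 0.8, 0.7], [0, 0, -8]], [[3.9, 1.4, 0.6], [0, 0, -8]]], "jaw": 9.4}}

```text
clock: 0.9
tcp_pos: [0.401, -0.4981, 0.2684]
orientation: [-3.142, -0.0, 1.057]
contact_force: [0.7, -0.3, -0.4]
grip_width: 0.999
grasp_force: 0.0
```

Call:
{"op": "step_arm", "data": {"targets": [[[4.6, -1.2, 0.0], [0, 0, -2.6]], [[4.6, -0.9, 0.0], [0, 0, -2.6]], [[4.6, -0.7, 0.0], [0, 0, -2.6]], [[4.7, -0.5, 0.0], [0, 0, -2.6]], [[4.7, -0.3, 0.0], [0, 0, -2.6]]]}}

```text
clock: 1.4
tcp_pos: [0.4639, -0.271, 0.2688]
orientation: [3.141, 0.0, 1.279]
contact_force: [0.2, 0.3, 0.0]
grip_width: 1.002
grasp_force: 0.0
```

Call:
{"op": "step_arm", "data": {"targets": [[[4.7, -0.1, 0.0], [0, 0, -2.6]], [[4.7, 0.1, 0.0], [0, 0, -2.6]], [[4.7, 0.3, 0.0], [0, 0, -2.6]], [[4.7, 0.5, 0.0], [0, 0, -2.6]], [[4.7, 0.7, 0.0], [0, 0, -2.6]]]}}

```text
clock: 1.9
tcp_pos: [0.5259, -0.0433, 0.269]
orientation: [3.141, 0.0, 1.506]
contact_force: [0.7, -0.2, -0.6]
grip_width: 1.005
grasp_force: 0.0
```

Call:
{"op": "step_arm", "data": {"targets": [[[4.6, 0.9, 0.0], [0, 0, -2.6]], [[4.6, 1.1, 0.0], [0, 0, -2.6]], [[4.5, 1.4, 0.0], [0, 0, -2.6]], [[0, 0, 0], [0, 0, 0]]]}}

```text
clock: 2.3
tcp_pos: [0.5629, 0.0956, 0.2689]
orientation: [3.141, -0.001, 1.648]
contact_force: [-0.3, 0.2, 1.2]
grip_width: 1.0
grasp_force: 0.0
```

Run:
```python
from h import *
x,y=rk(0,106); plan((x,y,140,93.25))
```

```text
[[[-0.3,0.2,2.5],[0,0,np.float64(0.6)]],[[-0.34,0.14,2.59],[0,0,np.float64(0.5)]]]
-> [566.8  89.5 140.   93.3]
```

Call:
{"op": "step_arm", "data": {"targets": [[[-0.3, 0.2, 2.5], [0, 0, 0.6]], [[-0.3, 0.1, 2.6], [0, 0, 0.5]], [[0, 0, 0], [0, 0, 0]]]}}

```text
clock: 2.6
tcp_pos: [0.5638, 0.0848, 0.214]
orientation: [-3.134, -0.0, 1.621]
contact_force: [0.5, 0.1, 0.2]
grip_width: 1.0
grasp_force: 0.0
```

Run:
```python
from h import *
p,s=pose(); print(p)
S=shot('side'); vis=cv2.resize(S,None,fx=4,fy=4,interpolation=cv2.INTER_CUBIC)
a=np.radians(p[3]);ty=np.array([np.sin(a),-np.cos(a)])
pts=[[*(p[:2]+ty*k)/1000,(p[2]-dz)/1000] for k in(-47,0,47) for dz in(78,97)]+[[*rk(0,106)/1000,.101]]
for q in proj('side',pts): cv2.circle(vis,tuple(int(round(v*4+1.5)) for v in q),2,(0,255,0),-1); print(q)
cv2.imwrite('pics/v2.png',np.clip(vis[600:1150,560:1260,::-1]*1.5,0,255).astype('uint8'))
```

```text
[563.7865627   84.79078617 213.95053352  92.86628257]
[247.98599966 194.39188757]
[247.96782256 199.97663647]
[233.91840505 188.18872559]
[234.06538988 193.72471721]
[220.45639403 182.25259811]
[220.7545704 187.7388462]
[232.25228102 198.68215512]
```

View pics/v2.png

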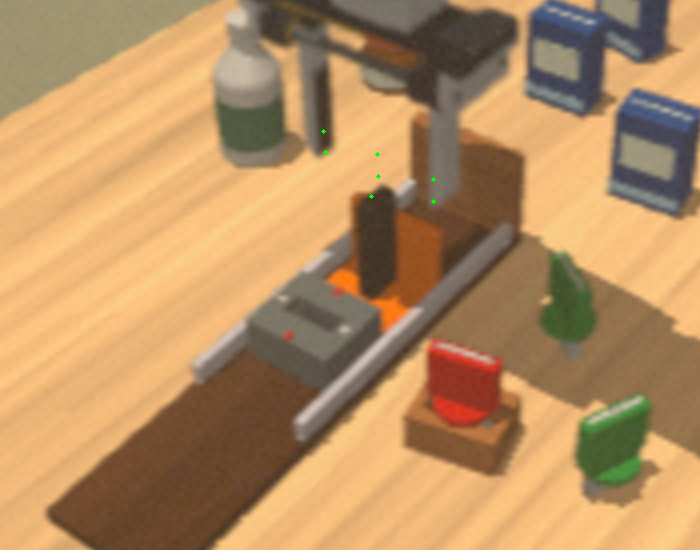

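Run:
```python
from h import *
S=cv2.imread('pics/savg.png')[:,:,::-1]; im=cv2.imread('pics/tavg.png')[:,:,::-1]
L=[(c[0],c[1],85,c[4],50) for c in cartons(im)]+[(441,152.6,78,13.3,42)]
Sf=S.astype(float); U=cv2.resize(Sf,None,fx=4,fy=4,interpolation=cv2.INTER_CUBIC)
for x,y,z,an,l in L:
    a=np.radians(an); e=[[x+s*l/2*np.cos(a),y+s*l/2*np.sin(a),z] for s in(-1,0,1)]
    q=proj('side',np.array(e)/1000); d=(q[2]-q[0]);ln=np.linalg.norm(d);d/=ln;n=np.array([-d[1],d[0]])
    # sample patch along (t) and across (s) line
    t=np.arange(-ln/2-5,ln/2+5,.25); s=np.arange(-4,4.01,.25)
    gx=(q[1][0]+t[:,None]*d[0]+s*n[0]).astype('float32');gy=(q[1][1]+t[:,None]*d[1]+s*n[1]).astype('float32')
    P=cv2.remap(Sf.astype('float32'),gx,gy,cv2.INTER_CUBIC); ch=P[...,1] if z==78 else P[...,0]
    mid=ch[(abs(t)<ln/2-3)].mean(0); 
    print(round(x),z,'ln',ln.round(1),'across',mid[::2].round().astype(int).tolist())
    j=np.argmax(mid*(abs(s)<3)); al=ch[:,max(0,j-1):j+2].mean(1); print('   s*',s[j],'along',al[::4].round().astype(int).tolist())
```

```text
616 85 ln 11.6 across [45, 45, 46, 47, 47, 48, 51, 63, 81, 88, 76, 60, 60, 79, 112, 141, 156]
   s* 2.75 along [135, 96, 86, 88, 82, 84, 80, 89, 96, 97, 98, 94, 95, 94, 114, 150, 160, 160, 159, 161, 163, 162]
614 85 ln 13.4 across [49, 50, 51, 51, 51, 53, 59, 77, 96, 93, 72, 58, 60, 78, 108, 138, 153]
   s* 0.25 along [49, 48, 49, 57, 86, 110, 92, 84, 103, 96, 84, 104, 100, 83, 98, 100, 78, 77, 113, 153, 163, 161, 157, 154]
480 85 ln 15.7 across [48, 49, 50, 50, 50, 52, 59, 76, 93, 92, 73, 56, 53, 63, 89, 124, 151]
   s* 0.25 along [100, 88, 53, 63, 88, 85, 86, 102, 93, 88, 109, 101, 89, 100, 94, 87, 87, 91, 88, 74, 78, 125, 151, 147, 144, 135]
456 85 ln 13.1 across [42, 44, 45, 45, 44, 45, 49, 61, 80, 90, 80, 61, 49, 50, 65, 93, 125]
   s* 0.5 along [39, 40, 44, 51, 82, 95, 98, 91, 79, 81, 92, 93, 90, 84, 93, 92, 86, 87, 111, 147, 150, 152, 155, 158]
451 85 ln 14.2 across [37, 38, 39, 39, 39, 42, 50, 69, 89, 86, 64, 55, 71, 105, 140, 161, 166]
   s* 2.75 along [49, 50, 74, 110, 121, 113, 116, 124, 115, 116, 122, 113, 116, 125, 132, 135, 126, 127, 145, 158, 157, 152, 147, 146, 148]
441 78 ln 15.9 across [38, 38, 38, 38, 40, 47, 63, 89, 108, 106, 97, 102, 118, 128, 130, 130, 130]
   s* 2.75 along [127, 125, 122, 121, 127, 130, 132, 133, 132, 130, 133, 133, 127, 129, 127, 126, 128, 128, 125, 108, 81, 60, 45, 52, 67, 72]
```

Call:
{"op": "step_arm", "data": {"targets": [[[0.3, 0, 1.0], [0, 0, -0.4]], [[0, 0, 2.0], [0, 0, 0]], [[0, 0, 2.0], [0, 0, 0]], [[0, 0, 0], [0, 0, 0]]]}}

```text
clock: 3.15
tcp_pos: [0.5642, 0.0886, 0.1654]
orientation: [-3.137, -0.0, 1.629]
contact_force: [-0.5, 1.2, 0.2]
grip_width: 0.999
grasp_force: 0.0
```

Call:
{"op": "step_arm", "data": {"targets": [[[0, 0, 0], [0, 0, 0]], [[0, 0, 0], [0, 0, 0]], [[0, 0, 0], [0, 0, 0]], [[0, 0, 0], [0, 0, 0]], [[0, 0, 0], [0, 0, 0]]], "jaw": 0, "grip_force": 15}}

```text
clock: 3.65
tcp_pos: [0.566, 0.0884, 0.1682]
orientation: [3.141, 0.0, 1.629]
contact_force: [0.7, 0.7, -0.0]
grip_width: 0.608
grasp_force: 0.0
```

Call:
{"op": "step_arm", "data": {"targets": [[[0, 0, 0], [0, 0, 0]], [[0, 0, 0], [0, 0, 0]], [[0, 0, 0], [0, 0, 0]], [[0, 0, 0], [0, 0, 0]], [[0, 0, 0], [0, 0, 0]]]}}

```text
clock: 4.15
tcp_pos: [0.5657, 0.0884, 0.1676]
orientation: [-3.141, 0.0, 1.629]
contact_force: [0.3, 0.1, -0.2]
grip_width: 0.189
grasp_force: 0.0
```

Call:
{"op": "step_arm", "data": {"targets": [[[0, 0, 0], [0, 0, 0]], [[0, 0, 0], [0, 0, 0]], [[0, 0, 0], [0, 0, 0]], [[0, 0, 0], [0, 0, 0]], [[0, 0, 0], [0, 0, 0]]]}}

```text
clock: 4.65
tcp_pos: [0.5667, 0.0884, 0.1677]
orientation: [3.138, -0.0, 1.628]
contact_force: [6.3, 1.6, -3.3]
grip_width: 0.144
grasp_force: 15.0
```

Run:
```python
from h import *
p,s=pose(); print(p,s['contact_force'],s['wrist_torque'],s['grip_width']*94,s['grasp_force'])
```

```text
[566.66463859  88.43752098 167.6803035   93.30141659] [ 6.3175745   1.55304102 -3.33773807] [ 0.05969412 -0.77447439  0.03576035] 13.550307456977464 15.003993809223175
```

Call:
{"op": "step_arm", "data": {"targets": [[[0, 0.1, 0], [0, 0, 0]], [[0, 0, 0], [0, 0, 0]], [[0, 0, 0], [0, 0, 0]]]}}

```text
clock: 4.95
tcp_pos: [0.5669, 0.0885, 0.1677]
orientation: [3.141, 0.0, 1.629]
contact_force: [1.9, 0.1, -1.2]
grip_width: 0.151
grasp_force: 15.0
```

Call:
{"op": "step_arm", "data": {"targets": [[[0, 0.1, 0], [0, 0, 0]], [[0, 0, 0], [0, 0, 0]], [[0, 0, 0], [0, 0, 0]]]}}

```text
clock: 5.25
tcp_pos: [0.5672, 0.0885, 0.1677]
orientation: [-3.14, 0.0, 1.629]
contact_force: [-5.4, -0.8, 4.6]
grip_width: 0.149
grasp_force: 15.0
```

Call:
{"op": "step_arm", "data": {"targets": [[[1, -0.1, 0], [0, 0, 0]], [[2.5, 0, 0], [0, 0, 0]], [[3, 0, 0], [0, 0, 0]], [[3, 0, 0], [0, 0, 0]], [[2.5, 0, 0], [0, 0, 0]]], "grip_force": 25}}

```text
clock: 5.75
tcp_pos: [0.5599, 0.2085, 0.1677]
orientation: [3.141, 0.002, 1.629]
contact_force: [0.5, -6.4, 0.7]
grip_width: 0.149
grasp_force: 25.0
```

Call:
{"op": "step_arm", "data": {"targets": [[[2, 0, 0], [0, 0, 0]], [[1, 0, 0], [0, 0, 0]], [[0, 0, 0], [0, 0, 0]], [[0, 0, 0], [0, 0, 0]], [[0, 0, 0], [0, 0, 0]]]}}

```text
clock: 6.25
tcp_pos: [0.5582, 0.2382, 0.1677]
orientation: [3.141, -0.001, 1.628]
contact_force: [0.4, 5.0, -0.3]
grip_width: 0.148
grasp_force: 25.0
```

```bash
sed -i 's/^O=np.*/O=np.array([572.9,-16.3]);TH=3.3/; s/dy=round(-g\[3\],1)/dy=float(round(-g[3],1))/' h.py
python3 - <<'E'
from h import *
p,s=pose()
plan((p[0],p[1],190,p[3]),(479.9,-147.3,175,99.2),(479.9,-147.3,64,99.2))
E
```

```text
[[[0.0,0.0,-3.3],[0,0,0.0]],[[0.0,0.0,-3.4],[0,0,0.0]],[[0.0,0.0,-3.33],[0,0,0.0]]]
-> [558.2 238.2 190.   93.3]
[[[-4.2,-1.1,0.2],[0,0,-0.7]],[[-4.2,-1.2,0.2],[0,0,-0.7]],[[-4.2,-1.2,0.2],[0,0,-0.6]],[[-4.2,-1.3,0.2],[0,0,-0.7]],[[-4.2,-1.3,0.1],[0,0,-0.6]]]
[[[-4.2,-1.4,0.2],[0,0,-0.7]],[[-4.1,-1.4,0.1],[0,0,-0.6]],[[-4.1,-1.4,0.2],[0,0,-0.7]],[[-4.12,-1.48,0.1],[0,0,-0.6]]]
-> [ 479.9 -147.3  175.    99.2]
[[[0.0,0.0,3.7],[0,0,0.0]],[[0.0,0.0,3.7],[0,0,0.0]],[[0.0,0.0,3.7],[0,0,0.0]]]
-> [ 479.9 -147.3   64.    99.2]
```

Call:
{"op": "step_arm", "data": {"targets": [[[0, 0, 0], [0, 0, 0]], [[0, 0, 0], [0, 0, 0]], [[0, 0, -3], [0, 0, 0]], [[0, 0, -4], [0, 0, 0]], [[0, 0, -3], [0, 0, 0]]], "jaw": 9.4}}

```text
clock: 6.75
tcp_pos: [0.5584, 0.2376, 0.2697]
orientation: [3.141, 0.0, 1.628]
contact_force: [0.5, 0.2, 0.3]
grip_width: 0.537
grasp_force: 0.0
```

Call:
{"op": "step_arm", "data": {"targets": [[[-4.2, -1.1, 0.2], [0, 0, -0.7]], [[-4.2, -1.2, 0.2], [0, 0, -0.7]], [[-4.2, -1.2, 0.2], [0, 0, -0.6]], [[-4.2, -1.3, 0.2], [0, 0, -0.7]], [[-4.2, -1.3, 0.1], [0, 0, -0.6]]]}}

```text
clock: 7.25
tcp_pos: [0.5134, 0.022, 0.2585]
orientation: [-3.141, 0.0, 1.687]
contact_force: [0.2, -0.4, -0.3]
grip_width: 0.961
grasp_force: 0.0
```

Call:
{"op": "step_arm", "data": {"targets": [[[-4.2, -1.4, 0.2], [0, 0, -0.7]], [[-4.1, -1.4, 0.1], [0, 0, -0.6]], [[-4.1, -1.4, 0.2], [0, 0, -0.7]], [[-4.1, -1.5, 0.1], [0, 0, -0.6]], [[0, 0, 0], [0, 0, 0]]]}}

```text
clock: 7.75
tcp_pos: [0.4786, -0.1514, 0.2527]
orientation: [-3.141, 0.001, 1.725]
contact_force: [-0.3, 0.6, -0.3]
grip_width: 0.996
grasp_force: 0.0
```

Run:
```python
from h import *
S=shot('side',1)
p,s=pose(); print(p)
plan((479.9,-147.3,64,99.2))
a=np.radians(9.2)
vis=cv2.resize(S,None,fx=4,fy=4,interpolation=cv2.INTER_CUBIC)
cv2.imwrite('pics/v3.png',np.clip(vis[400:950,800:1500,::-1]*1.5,0,255).astype('uint8'))
```

```text
[ 478.97854798 -149.41410743  252.63022027   98.92760892]
[[[0.1,0.0,3.7],[0,0,-0.1]],[[0.0,0.1,3.7],[0,0,-0.1]],[[0.09,0.02,3.66],[0,0,-0.1]]]
-> [ 479.9 -147.3   64.    99.2]
```

View pics/v3.png

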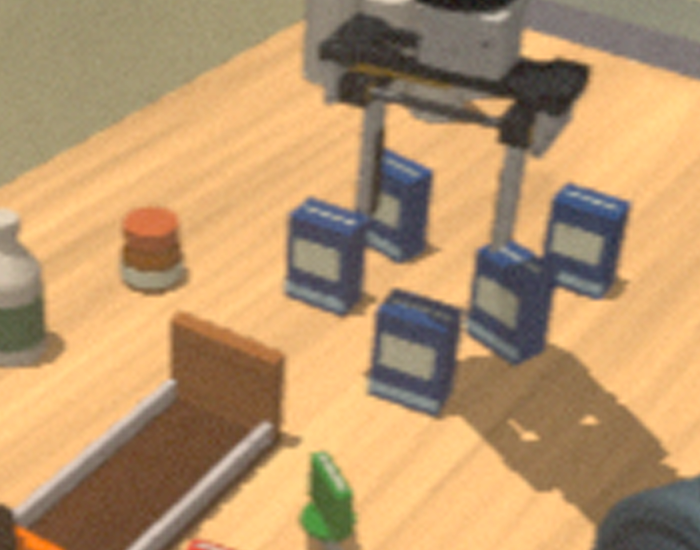

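Call:
{"op": "step_arm", "data": {"targets": [[[0.1, 0, 3.7], [0, 0, -0.3]], [[0, 0.1, 3.7], [0, 0, 0]], [[0.1, 0, 3.7], [0, 0, 0]], [[0, 0, 0], [0, 0, 0]], [[0, 0, 0], [0, 0, 0]]]}}

```text
clock: 8.3
tcp_pos: [0.4805, -0.1443, 0.1419]
orientation: [-3.141, -0.001, 1.738]
contact_force: [0.1, -0.5, -0.3]
grip_width: 1.003
grasp_force: 0.0
```

Call:
{"op": "step_arm", "data": {"targets": [[[0, 0, 0], [0, 0, 0]], [[0, 0, 0], [0, 0, 0]], [[0, 0, 0], [0, 0, 0]], [[0, 0, 0], [0, 0, 0]], [[0, 0, 0], [0, 0, 0]]], "jaw": 4.0, "grip_force": 20}}

```text
clock: 8.8
tcp_pos: [0.4805, -0.1452, 0.1423]
orientation: [3.142, 0.001, 1.737]
contact_force: [-1.1, -0.5, 5.0]
grip_width: 0.639
grasp_force: 20.0
```

Call:
{"op": "step_arm", "data": {"targets": [[[0, 0, 0], [0, 0, 0]], [[0, 0, 0], [0, 0, 0]]]}}

```text
clock: 9.0
tcp_pos: [0.4805, -0.1453, 0.1422]
orientation: [-3.141, 0.0, 1.737]
contact_force: [-2.5, 0.8, 5.8]
grip_width: 0.636
grasp_force: 20.0
```

Run:
```python
from h import *
x,y=rk(0,25); p,s=pose(); p[2]-=78
plan((p[0],p[1],p[2]+112,p[3]),(x,y,p[2]+112,93.3),(x,y,p[2]+13,93.3)); print(p)
```

```text
[[[0.0,0.0,-3.7],[0,0,0.0]],[[0.0,0.0,-3.8],[0,0,0.0]],[[0.0,0.0,-3.7],[0,0,0.0]]]
-> [ 480.5 -145.3  176.2   99.5]
[[[3.4,2.9,0.0],[0,0,1.6]],[[3.5,2.8,0.0],[0,0,1.5]],[[3.6,2.7,0.0],[0,0,1.6]],[[3.63,2.54,0.0],[0,0,1.5]]]
-> [571.4   8.7 176.2  93.3]
[[[0.0,0.0,3.3],[0,0,0.0]],[[0.0,0.0,3.3],[0,0,0.0]],[[0.0,0.0,3.3],[0,0,0.0]]]
-> [571.4   8.7  77.2  93.3]
[ 480.48276441 -145.27415375   64.24266337   99.51703153]
```

Call:
{"op": "step_arm", "data": {"targets": [[[0, 0, -1.7], [0, 0, 0]], [[0, 0, -3.5], [0, 0, 0]], [[0, 0, -3.5], [0, 0, 0]], [[0, 0, -2.5], [0, 0, 0]], [[0, 0, 0], [0, 0, 0]]]}}

```text
clock: 9.5
tcp_pos: [0.482, -0.1458, 0.2571]
orientation: [3.136, 0.005, 1.737]
contact_force: [0.1, 0.8, -0.9]
grip_width: 0.639
grasp_force: 19.9
```

Call:
{"op": "step_arm", "data": {"targets": [[[2.9, 2.4, 0], [0, 0, 1.3]], [[2.8, 2.3, 0], [0, 0, 1.3]], [[2.8, 2.2, 0], [0, 0, 1.2]], [[2.8, 2.1, 0], [0, 0, 1.2]], [[2.8, 2.0, 0], [0, 0, 1.2]]]}}

```text
clock: 10.0
tcp_pos: [0.572, 0.0099, 0.2509]
orientation: [-3.138, -0.001, 1.628]
contact_force: [0.5, 0.1, -1.8]
grip_width: 0.636
grasp_force: 19.9
```

Call:
{"op": "step_arm", "data": {"targets": [[[0, 0, 0], [0, 0, 0]], [[0, 0, 0], [0, 0, 0]], [[0, 0, 0], [0, 0, 0]]]}}

```text
clock: 10.3
tcp_pos: [0.5715, 0.0078, 0.2522]
orientation: [-3.139, -0.0, 1.628]
contact_force: [-0.3, -0.2, -2.1]
grip_width: 0.637
grasp_force: 19.9
```

Run:
```python
from h import *
x,y=rk(0,25); p,s=pose();print(p, s['grip_width']*94); plan((x,y,77,93.3))
```

```text
[571.49435892   7.80470032 252.15875174  93.27664501] 59.88584129864883
[[[0.0,0.0,3.2],[0,0,0.0]],[[0.0,0.0,3.3],[0,0,0.0]],[[0.09,0.0,3.22],[0,0,0.0]]]
-> [571.4   8.7  77.   93.3]
```

Lower to near the floor, then push gently toward the wall until contact.

Call:
{"op": "step_arm", "data": {"targets": [[[0.1, 0, 3.0], [0, 0, 0]], [[0, 0, 3.0], [0, 0, 0]], [[0, 0, 2.5], [0, 0, 0]], [[0, 0, 1.1], [0, 0, 0]], [[0, 0, 0.1], [0, 0, 0]]]}}

```text
clock: 10.8
tcp_pos: [0.5714, 0.0087, 0.1555]
orientation: [-3.139, -0.001, 1.627]
contact_force: [-0.5, 0.1, -1.0]
grip_width: 0.641
grasp_force: 20.0
```

Call:
{"op": "step_arm", "data": {"targets": [[[0, 0, 0], [0, 0, 0]], [[0, 0, 0], [0, 0, 0]]]}}

```text
clock: 11.0
tcp_pos: [0.573, 0.009, 0.158]
orientation: [3.139, 0.001, 1.628]
contact_force: [0.1, 0.3, -1.1]
grip_width: 0.638
grasp_force: 20.0
```

Call:
{"op": "step_arm", "data": {"targets": [[[-0.3, 0, 0], [0, 0, 0]], [[0, 0, 0], [0, 0, 0]], [[0, 0, 0], [0, 0, 0]]]}}

```text
clock: 11.3
tcp_pos: [0.5726, 0.0063, 0.1571]
orientation: [3.141, 0.0, 1.629]
contact_force: [-0.1, -0.5, -1.3]
grip_width: 0.641
grasp_force: 20.0
```

Call:
{"op": "step_arm", "data": {"targets": [[[-0.2, 0, 0], [0, 0, 0]], [[0, 0, 0], [0, 0, 0]], [[0, 0, 0], [0, 0, 0]]]}}

```text
clock: 11.6
tcp_pos: [0.5726, 0.0044, 0.1566]
orientation: [-3.142, 0.0, 1.629]
contact_force: [0.3, 0.0, -1.2]
grip_width: 0.638
grasp_force: 20.0
```

Call:
{"op": "step_arm", "data": {"targets": [[[-0.1, 0, 0.1], [0, 0, 0]], [[0, 0, 0], [0, 0, 0]], [[0, 0, 0], [0, 0, 0]]]}}

```text
clock: 11.9
tcp_pos: [0.5727, 0.0041, 0.1558]
orientation: [3.141, -0.001, 1.629]
contact_force: [0.4, 5.3, 1.0]
grip_width: 0.637
grasp_force: 19.9
```

Call:
{"op": "step_arm", "data": {"targets": [[[-0.2, 0, 0], [0, 0, 0]], [[0, 0, 0], [0, 0, 0]], [[0, 0, 0], [0, 0, 0]]]}}

```text
clock: 12.2
tcp_pos: [0.5726, 0.0032, 0.1559]
orientation: [-3.142, -0.004, 1.628]
contact_force: [-1.3, 11.2, 2.8]
grip_width: 0.637
grasp_force: 20.0
```

Call:
{"op": "step_arm", "data": {"targets": [[[-0.1, 0, 0], [0, 0, 0]], [[0, 0, 0], [0, 0, 0]], [[0, 0, 0], [0, 0, 0]]]}}

```text
clock: 12.5
tcp_pos: [0.5726, 0.0031, 0.1559]
orientation: [-3.141, -0.006, 1.628]
contact_force: [-1.5, 13.9, 3.9]
grip_width: 0.637
grasp_force: 20.0
```

Call:
{"op": "step_arm", "data": {"targets": [[[0.3, 0, 0.1], [0, 0, 0]], [[0, 0, 0], [0, 0, 0]], [[0, 0, 0], [0, 0, 0]]]}}

```text
clock: 12.8
tcp_pos: [0.5725, 0.0035, 0.1544]
orientation: [-3.141, -0.001, 1.628]
contact_force: [0.5, 3.0, -1.0]
grip_width: 0.638
grasp_force: 20.0
```

Call:
{"op": "step_arm", "data": {"targets": [[[0, 0, 0], [0, 0, 0]], [[0, 0, 0], [0, 0, 0]], [[0, 0, 0], [0, 0, 0]], [[0, 0, 0], [0, 0, 0]], [[0, 0, 0], [0, 0, 0]]], "jaw": 9.0}}

```text
clock: 13.3
tcp_pos: [0.5727, 0.0032, 0.1548]
orientation: [3.141, 0.0, 1.629]
contact_force: [-0.6, 0.3, 0.7]
grip_width: 0.958
grasp_force: 0.0
```

Call:
{"op": "step_arm", "data": {"targets": [[[0, 0, -2], [0, 0, 0]], [[0, 0, -3], [0, 0, 0]], [[0, 0, -4], [0, 0, 0]], [[0, 0, -2], [0, 0, 0]], [[0, 0, 0], [0, 0, 0]]], "jaw": 9.4}}

```text
clock: 13.8
tcp_pos: [0.5743, 0.0031, 0.2686]
orientation: [3.134, 0.002, 1.629]
contact_force: [0.3, -0.4, 0.2]
grip_width: 1.001
grasp_force: 0.0
```

Run:
```python
from h import *
im=shot('top',2)
for c in cartons(im): print([float(v) for v in c])
plan((456.2,-258.4,175,74.6),(456.2,-258.4,64,74.6))
```

```text
[615.3, -327.1, 56.0, 33.5, -10.4]
[613.3, -217.2, 57.0, 34.6, 4.3]
[455.9, -257.6, 56.0, 33.7, -15.2]
[450.4, -381.2, 58.3, 33.5, 2.5]
[[[-4.2,-2.2,0.2],[0,0,3.1]],[[-4.4,-2.0,0.2],[0,0,3.1]],[[-4.4,-1.7,0.2],[0,0,3.1]],[[-4.6,-1.4,0.2],[0,0,3.1]],[[-4.6,-1.2,0.2],[0,0,3.2]]]
[[[-4.68,-1.0,0.1],[0,0,3.1]]]
-> [ 456.2 -258.4  175.    74.6]
[[[0.0,0.0,3.7],[0,0,0.0]],[[0.0,0.0,3.7],[0,0,0.0]],[[0.0,0.0,3.7],[0,0,0.0]]]
-> [ 456.2 -258.4   64.    74.6]
```

Call:
{"op": "step_arm", "data": {"targets": [[[-4.2, -2.2, 0.2], [0, 0, 3.1]], [[-4.4, -2.0, 0.2], [0, 0, 3.1]], [[-4.4, -1.7, 0.2], [0, 0, 3.1]], [[-4.6, -1.4, 0.2], [0, 0, 3.1]], [[-4.6, -1.2, 0.2], [0, 0, 3.2]]]}}

```text
clock: 14.4
tcp_pos: [0.4743, -0.2156, 0.2521]
orientation: [-3.138, -0.002, 1.354]
contact_force: [-0.4, 0.2, 0.1]
grip_width: 0.999
grasp_force: 0.0
```

Call:
{"op": "step_arm", "data": {"targets": [[[-4.7, -1.0, 0.1], [0, 0, 3.1]], [[0, 0, 0], [0, 0, 0]], [[0, 0, 0], [0, 0, 0]]]}}

```text
clock: 14.7
tcp_pos: [0.4554, -0.2586, 0.2515]
orientation: [-3.138, -0.002, 1.3]
contact_force: [0.5, 0.8, 0.3]
grip_width: 1.0
grasp_force: 0.0
```

Run:
```python
from h import *
p,s=pose();print(p);plan((456,-258,64,74.6))
```

```text
[ 455.43921603 -258.60061638  251.54757741   74.50298486]
[[[0.0,0.0,3.6],[0,0,0.0]],[[0.0,0.0,3.7],[0,0,0.0]],[[0.07,0.04,3.65],[0,0,-0.1]]]
-> [ 456.  -258.    64.    74.6]
```

Call:
{"op": "step_arm", "data": {"targets": [[[0, 0, 3.6], [0, 0, 0]], [[0, 0, 3.7], [0, 0, 0]], [[0.1, 0, 3.6], [0, 0, 0]], [[0, 0, 0], [0, 0, 0]], [[0, 0, 0], [0, 0, 0]]]}}

```text
clock: 15.2
tcp_pos: [0.457, -0.2562, 0.1443]
orientation: [-3.14, -0.001, 1.304]
contact_force: [0.8, -0.7, 0.1]
grip_width: 0.996
grasp_force: 0.0
```

Call:
{"op": "step_arm", "data": {"targets": [[[0, 0, 0], [0, 0, 0]], [[0, 0, 0], [0, 0, 0]], [[0, 0, 0], [0, 0, 0]], [[0, 0, 0], [0, 0, 0]], [[0, 0, 0], [0, 0, 0]]], "jaw": 4.0}}

```text
clock: 15.7
tcp_pos: [0.4568, -0.2578, 0.1453]
orientation: [3.141, 0.0, 1.302]
contact_force: [-0.9, 0.6, 2.8]
grip_width: 0.638
grasp_force: 20.0
```

Call:
{"op": "step_arm", "data": {"targets": [[[0, 0, 0], [0, 0, 0]], [[0, 0, 0], [0, 0, 0]]]}}

```text
clock: 15.9
tcp_pos: [0.4568, -0.2578, 0.1453]
orientation: [3.141, 0.0, 1.302]
contact_force: [-2.4, 0.4, 5.7]
grip_width: 0.639
grasp_force: 20.0
```

Call:
{"op": "step_arm", "data": {"targets": [[[0, 0, -1.7], [0, 0, 0]], [[0, 0, -3.5], [0, 0, 0]], [[0, 0, -3.5], [0, 0, 0]], [[0, 0, -2.5], [0, 0, 0]], [[0, 0, 0], [0, 0, 0]]]}}

```text
clock: 16.4
tcp_pos: [0.4581, -0.2587, 0.2602]
orientation: [3.135, 0.003, 1.302]
contact_force: [-0.0, -0.7, -1.5]
grip_width: 0.636
grasp_force: 20.0
```

Run:
```python
from h import *
x,y=rk(0,18+36+6); p,s=pose();print(p, s['grip_width']*94); plan((x,y,p[2]-78,93.3))
```

```text
[ 458.05950845 -258.71708889  260.15869672   74.61040561] 59.795965988030524
[[[4.6,0.4,0.0],[0,0,-2.7]],[[4.6,0.6,0.0],[0,0,-2.7]],[[4.5,0.8,0.0],[0,0,-2.7]],[[4.5,1.0,0.0],[0,0,-2.6]],[[4.4,1.2,0.0],[0,0,-2.7]]]
[[[4.4,1.5,0.0],[0,0,-2.6]],[[4.27,1.64,0.0],[0,0,-2.7]]]
-> [569.4  43.6 182.2  93.3]
```

Call:
{"op": "step_arm", "data": {"targets": [[[4.6, 0.4, 0], [0, 0, -2.7]], [[4.6, 0.6, 0], [0, 0, -2.7]], [[4.5, 0.8, 0], [0, 0, -2.7]], [[4.5, 1.0, 0], [0, 0, -2.6]], [[4.4, 1.2, 0], [0, 0, -2.7]]]}}

```text
clock: 16.9
tcp_pos: [0.535, -0.0395, 0.2541]
orientation: [-3.138, -0.001, 1.538]
contact_force: [-0.3, -0.6, -2.0]
grip_width: 0.635
grasp_force: 20.0
```

Call:
{"op": "step_arm", "data": {"targets": [[[4.4, 1.5, 0], [0, 0, -2.6]], [[4.3, 1.6, 0], [0, 0, -2.7]], [[0, 0, 0], [0, 0, 0]], [[0, 0, 0], [0, 0, 0]]]}}

```text
clock: 17.3
tcp_pos: [0.5668, 0.0459, 0.2542]
orientation: [-3.138, -0.0, 1.63]
contact_force: [-0.1, -0.1, -1.5]
grip_width: 0.636
grasp_force: 20.0
```

Run:
```python
from h import *
x,y=rk(0,18+36+6); p,s=pose();print(p, s['grip_width']*94); plan((x,y,158-78,93.3))
```

```text
[566.81214821  45.87294063 254.16709499  93.41420708] 59.759793420530116
[[[-0.1,0.1,3.2],[0,0,0.0]],[[-0.1,0.1,3.2],[0,0,0.1]],[[-0.04,0.05,3.22],[0,0,0.0]]]
-> [569.4  43.6  80.   93.3]
```

Call:
{"op": "step_arm", "data": {"targets": [[[-0.1, 0.1, 3.0], [0, 0, 0.1]], [[-0.1, 0.1, 3.0], [0, 0, 0]], [[0, 0, 2.2], [0, 0, 0]], [[0, 0, 1.0], [0, 0, 0]], [[0, 0, 0.2], [0, 0, 0]]]}}

```text
clock: 17.8
tcp_pos: [0.5685, 0.0422, 0.1607]
orientation: [-3.138, -0.001, 1.625]
contact_force: [0.2, -0.5, -1.2]
grip_width: 0.635
grasp_force: 20.0
```

Call:
{"op": "step_arm", "data": {"targets": [[[0, 0, 0], [0, 0, 0]], [[-0.2, 0, 0], [0, 0, 0]], [[0, 0, 0], [0, 0, 0]]]}}

```text
clock: 18.1
tcp_pos: [0.5706, 0.0408, 0.164]
orientation: [3.139, 0.001, 1.627]
contact_force: [0.6, 0.6, -1.6]
grip_width: 0.635
grasp_force: 20.0
```

Call:
{"op": "step_arm", "data": {"targets": [[[-0.2, 0, 0.1], [0, 0, 0]], [[0, 0, 0], [0, 0, 0]], [[0, 0, 0], [0, 0, 0]]]}}

```text
clock: 18.4
tcp_pos: [0.5706, 0.0397, 0.1626]
orientation: [3.139, -0.001, 1.627]
contact_force: [1.0, 4.8, 1.4]
grip_width: 0.637
grasp_force: 20.0
```

Call:
{"op": "step_arm", "data": {"targets": [[[0.1, 0, 0.2], [0, 0, 0]], [[0, 0, 0.2], [0, 0, 0]], [[0, 0, 0.1], [0, 0, 0]], [[0, 0, 0], [0, 0, 0]]]}}

```text
clock: 18.8
tcp_pos: [0.5697, 0.0399, 0.1573]
orientation: [-3.14, 0.001, 1.627]
contact_force: [-3.6, -0.3, 6.8]
grip_width: 0.635
grasp_force: 20.0
```

Call:
{"op": "step_arm", "data": {"targets": [[[-0.3, 0, 0], [0, 0, 0]], [[0, 0, 0], [0, 0, 0]], [[0, 0, 0], [0, 0, 0]]]}}

```text
clock: 19.1
tcp_pos: [0.5697, 0.0388, 0.1572]
orientation: [-3.14, -0.004, 1.626]
contact_force: [-3.3, 9.4, 7.4]
grip_width: 0.636
grasp_force: 20.0
```

Call:
{"op": "step_arm", "data": {"targets": [[[0.2, 0, 0], [0, 0, 0]], [[0, 0, 0], [0, 0, 0]]]}}

```text
clock: 19.3
tcp_pos: [0.5697, 0.0393, 0.1572]
orientation: [-3.14, -0.0, 1.627]
contact_force: [-3.7, 0.9, 6.5]
grip_width: 0.639
grasp_force: 20.0
```

Call:
{"op": "step_arm", "data": {"targets": [[[0, 0, 0], [0, 0, 0]], [[0, 0, 0], [0, 0, 0]], [[0, 0, 0], [0, 0, 0]], [[0, 0, 0], [0, 0, 0]], [[0, 0, 0], [0, 0, 0]]], "jaw": 9.0}}

```text
clock: 19.8
tcp_pos: [0.57, 0.0391, 0.1565]
orientation: [-3.141, 0.0, 1.627]
contact_force: [0.6, -0.1, 0.1]
grip_width: 0.954
grasp_force: 0.0
```

Call:
{"op": "step_arm", "data": {"targets": [[[0, 0, -2], [0, 0, 0]], [[0, 0, -3], [0, 0, 0]], [[0, 0, -4], [0, 0, 0]], [[0, 0, -2], [0, 0, 0]], [[0, 0, 0], [0, 0, 0]]], "jaw": 9.4}}

```text
clock: 20.3
tcp_pos: [0.5717, 0.039, 0.2705]
orientation: [3.134, 0.001, 1.627]
contact_force: [1.0, -0.0, 0.1]
grip_width: 1.0
grasp_force: 0.0
```

Run:
```python
from h import *
im=shot('top',2); cs=[[float(v) for v in c] for c in cartons(im)]
for c in cs: print(c)
c=min(cs,key=lambda c:abs(c[0]-613)+abs(c[1]+217)); plan((c[0],c[1],175,90+c[4]))
```

```text
[615.3, -327.2, 56.0, 33.4, -10.3]
[613.2, -217.2, 56.8, 34.5, 4.5]
[450.5, -381.2, 58.2, 33.5, 2.3]
[[[-4.3,0.5,0.2],[0,0,-0.2]],[[-4.3,0.5,0.2],[0,0,-0.2]],[[-4.3,0.4,0.2],[0,0,-0.2]],[[-4.3,0.4,0.2],[0,0,-0.2]],[[-4.3,0.4,0.2],[0,0,-0.2]]]
[[[-4.37,0.48,0.3],[0,0,-0.3]]]
-> [ 613.2 -217.2  175.    94.5]
```

Call:
{"op": "step_arm", "data": {"targets": [[[-4.3, 0.5, 0.2], [0, 0, -0.2]], [[-4.3, 0.5, 0.2], [0, 0, -0.2]], [[-4.3, 0.4, 0.2], [0, 0, -0.2]], [[-4.3, 0.4, 0.2], [0, 0, -0.2]], [[-4.3, 0.4, 0.2], [0, 0, -0.2]]]}}

```text
clock: 20.9
tcp_pos: [0.6045, -0.1753, 0.2535]
orientation: [-3.138, -0.002, 1.644]
contact_force: [0.3, -0.2, 0.5]
grip_width: 1.002
grasp_force: 0.0
```

Call:
{"op": "step_arm", "data": {"targets": [[[-4.4, 0.5, 0.3], [0, 0, -0.3]], [[0, 0, 0], [0, 0, 0]], [[0, 0, 0], [0, 0, 0]], [[0, 0, 0], [0, 0, 0]]]}}

```text
clock: 21.3
tcp_pos: [0.6131, -0.2162, 0.252]
orientation: [-3.139, -0.002, 1.65]
contact_force: [0.3, -0.0, 0.0]
grip_width: 1.001
grasp_force: 0.0
```

Run:
```python
from h import *
p,s=pose();print(p);plan((613.2,-217.2,64,94.5))
```

```text
[ 613.11513616 -216.24912811  252.00740343   94.55940326]
[[[0.0,0.0,3.7],[0,0,0.0]],[[0.0,0.0,3.6],[0,0,0.0]],[[-0.1,0.0,3.7],[0,0,0.1]]]
-> [ 613.2 -217.2   64.    94.5]
```

Call:
{"op": "step_arm", "data": {"targets": [[[0, 0, 3.7], [0, 0, 0]], [[0, 0, 3.6], [0, 0, 0]], [[-0.1, 0, 3.7], [0, 0, 0]], [[0, 0, 0], [0, 0, 0]], [[0, 0, 0], [0, 0, 0]]]}}

```text
clock: 21.8
tcp_pos: [0.6137, -0.2172, 0.1437]
orientation: [-3.141, -0.001, 1.651]
contact_force: [-0.0, -0.2, 1.0]
grip_width: 1.003
grasp_force: 0.0
```

Call:
{"op": "step_arm", "data": {"targets": [[[0, 0, 0], [0, 0, 0]], [[0, 0, 0], [0, 0, 0]], [[0, 0, 0], [0, 0, 0]], [[0, 0, 0], [0, 0, 0]], [[0, 0, 0], [0, 0, 0]]], "jaw": 4.0}}

```text
clock: 22.3
tcp_pos: [0.6139, -0.2187, 0.1443]
orientation: [3.141, 0.0, 1.65]
contact_force: [-1.4, -0.6, 2.5]
grip_width: 0.638
grasp_force: 20.0
```

Call:
{"op": "step_arm", "data": {"targets": [[[0, 0, 0], [0, 0, 0]], [[0, 0, 0], [0, 0, 0]]]}}

```text
clock: 22.5
tcp_pos: [0.6139, -0.2188, 0.1443]
orientation: [3.141, 0.0, 1.65]
contact_force: [-2.7, 0.1, 6.4]
grip_width: 0.638
grasp_force: 20.0
```

Call:
{"op": "step_arm", "data": {"targets": [[[0, 0, -1.7], [0, 0, 0]], [[0, 0, -3.5], [0, 0, 0]], [[0, 0, -3.5], [0, 0, 0]], [[0, 0, -2.5], [0, 0, 0]], [[0, 0, 0], [0, 0, 0]]]}}

```text
clock: 23.0
tcp_pos: [0.6156, -0.2194, 0.2611]
orientation: [3.134, 0.005, 1.65]
contact_force: [1.3, -1.1, -1.2]
grip_width: 0.642
grasp_force: 20.0
```

Run:
```python
from h import *
x,y=rk(0,18+72+8); p,s=pose();print(p, s['grip_width']*94); plan((x,y,p[2]-78,93.3))
```

```text
[ 615.57309198 -219.37638398  261.0760737    94.51775151] 60.343352503052486
[[[4.3,-0.4,0.0],[0,0,0.2]],[[4.4,-0.4,0.0],[0,0,0.2]],[[4.3,-0.4,0.0],[0,0,0.2]],[[4.3,-0.4,0.0],[0,0,0.2]],[[4.4,-0.4,0.0],[0,0,0.1]]]
[[[4.3,-0.4,0.0],[0,0,0.2]],[[4.35,-0.35,0.0],[0,0,0.1]]]
-> [567.3  81.5 183.1  93.3]
```

Call:
{"op": "step_arm", "data": {"targets": [[[4.3, -0.4, 0], [0, 0, 0.2]], [[4.4, -0.4, 0], [0, 0, 0.2]], [[4.3, -0.4, 0], [0, 0, 0.2]], [[4.3, -0.4, 0], [0, 0, 0.2]], [[4.4, -0.4, 0], [0, 0, 0.1]]]}}

```text
clock: 23.5
tcp_pos: [0.5769, -0.0018, 0.2537]
orientation: [-3.139, -0.001, 1.633]
contact_force: [0.5, -0.2, -1.3]
grip_width: 0.637
grasp_force: 20.0
```

Call:
{"op": "step_arm", "data": {"targets": [[[4.3, -0.4, 0], [0, 0, 0.2]], [[4.3, -0.4, 0], [0, 0, 0.1]], [[0, 0, 0], [0, 0, 0]], [[0, 0, 0], [0, 0, 0]], [[0, 0, 0], [0, 0, 0]]]}}

```text
clock: 24.0
tcp_pos: [0.5649, 0.081, 0.2548]
orientation: [-3.14, 0.0, 1.628]
contact_force: [0.1, 0.9, -2.4]
grip_width: 0.638
grasp_force: 20.0
```

Run:
```python
from h import *
x,y=rk(0,18+72+6); p,s=pose();print(p, s['grip_width']*94); plan((x,y,157-78,93.3))
```

```text
[564.88918897  80.97238663 254.77076841  93.26344457] 60.006490176032116
[[[0.0,0.1,3.3],[0,0,0.0]],[[-0.1,0.1,3.2],[0,0,0.0]],[[-0.06,0.04,3.28],[0,0,0.0]]]
-> [567.4  79.5  79.   93.3]
```

Call:
{"op": "step_arm", "data": {"targets": [[[0, 0.1, 3.0], [0, 0, 0]], [[-0.1, 0.1, 3.0], [0, 0, 0]], [[0, 0, 2.2], [0, 0, 0]], [[0, 0, 1.1], [0, 0, 0]], [[0, 0, 0.4], [0, 0, 0]]]}}

```text
clock: 24.5
tcp_pos: [0.5667, 0.0799, 0.1573]
orientation: [-3.139, -0.0, 1.627]
contact_force: [-1.0, -0.5, -1.9]
grip_width: 0.639
grasp_force: 20.0
```

Call:
{"op": "step_arm", "data": {"targets": [[[0, 0, 0], [0, 0, 0]], [[-0.2, 0, 0], [0, 0, 0]], [[-0.2, 0, 0], [0, 0, 0]], [[0, 0, 0], [0, 0, 0]]]}}

```text
clock: 24.9
tcp_pos: [0.5679, 0.0767, 0.1597]
orientation: [3.14, 0.0, 1.628]
contact_force: [-0.1, 1.0, -2.4]
grip_width: 0.641
grasp_force: 20.0
```

Call:
{"op": "step_arm", "data": {"targets": [[[0, 0, 0], [0, 0, 0]], [[0, 0, 0], [0, 0, 0]]]}}

```text
clock: 25.1
tcp_pos: [0.5674, 0.077, 0.1589]
orientation: [3.141, 0.0, 1.629]
contact_force: [0.1, -0.6, -2.3]
grip_width: 0.635
grasp_force: 20.0
```

Call:
{"op": "step_arm", "data": {"targets": [[[0, 0, 0.2], [0, 0, 0]], [[0, 0, 0.1], [0, 0, 0]], [[-0.2, 0, 0], [0, 0, 0]], [[0, 0, 0], [0, 0, 0]], [[0, 0, 0], [0, 0, 0]]]}}

```text
clock: 25.6
tcp_pos: [0.568, 0.0751, 0.1564]
orientation: [3.14, -0.0, 1.629]
contact_force: [-1.0, 1.0, 4.4]
grip_width: 0.637
grasp_force: 20.0
```

Call:
{"op": "step_arm", "data": {"targets": [[[-0.2, 0, 0], [0, 0, 0]], [[0, 0, 0], [0, 0, 0]], [[0, 0, 0], [0, 0, 0]]]}}

```text
clock: 25.9
tcp_pos: [0.5681, 0.0732, 0.1563]
orientation: [3.14, -0.0, 1.629]
contact_force: [0.5, 3.8, 5.2]
grip_width: 0.638
grasp_force: 20.0
```

Call:
{"op": "step_arm", "data": {"targets": [[[-0.1, 0, 0], [0, 0, 0]], [[0, 0, 0], [0, 0, 0]], [[0, 0, 0], [0, 0, 0]]]}}

```text
clock: 26.2
tcp_pos: [0.5681, 0.073, 0.1564]
orientation: [3.14, -0.002, 1.629]
contact_force: [0.2, 7.4, 5.8]
grip_width: 0.637
grasp_force: 20.0
```

Call:
{"op": "step_arm", "data": {"targets": [[[0.2, 0, 0], [0, 0, 0]], [[0, 0, 0], [0, 0, 0]]]}}

```text
clock: 26.4
tcp_pos: [0.5681, 0.0736, 0.1563]
orientation: [3.14, 0.002, 1.629]
contact_force: [0.4, -0.9, 6.3]
grip_width: 0.636
grasp_force: 20.0
```

Call:
{"op": "step_arm", "data": {"targets": [[[0, 0, 0], [0, 0, 0]], [[0, 0, 0], [0, 0, 0]], [[0, 0, 0], [0, 0, 0]], [[0, 0, 0], [0, 0, 0]], [[0, 0, 0], [0, 0, 0]]], "jaw": 9.0}}

```text
clock: 26.9
tcp_pos: [0.5673, 0.0739, 0.1554]
orientation: [-3.141, 0.0, 1.629]
contact_force: [-0.3, 0.2, -0.2]
grip_width: 0.953
grasp_force: 0.0
```

Call:
{"op": "step_arm", "data": {"targets": [[[0, 0, -2], [0, 0, 0]], [[0, 0, -3], [0, 0, 0]], [[0, 0, -4], [0, 0, 0]], [[0, 0, -2], [0, 0, 0]], [[0, 0, 0], [0, 0, 0]]], "jaw": 9.4}}

```text
clock: 27.4
tcp_pos: [0.5691, 0.0739, 0.2695]
orientation: [3.134, 0.001, 1.629]
contact_force: [0.0, -0.5, -0.2]
grip_width: 1.001
grasp_force: 0.0
```

Run:
```python
from h import *
im=shot('top',2); cs=[[float(v) for v in c] for c in cartons(im)]
for c in cs: print(c)
c=min(cs,key=lambda c:abs(c[0]-451)+abs(c[1]+381)); plan((c[0],c[1],175,90+c[4]))
```

```text
[615.3, -327.2, 56.0, 33.3, -10.6]
[583.7, -0.2, 43.3, 29.8, -1.6]
[450.4, -381.3, 58.3, 33.5, 2.4]
[[[-4.5,-1.4,0.1],[0,0,0.1]],[[-4.5,-1.4,0.1],[0,0,0.1]],[[-4.5,-1.4,0.1],[0,0,0.1]],[[-4.5,-1.4,0.1],[0,0,0.1]],[[-4.5,-1.4,0.1],[0,0,0.1]]]
[[[-4.5,-1.4,0.1],[0,0,0.1]],[[-4.5,-1.4,0.2],[0,0,0.1]],[[-4.5,-1.4,0.1],[0,0,0.1]],[[-4.4,-1.4,0.2],[0,0,0.1]],[[-4.48,-1.34,0.09],[0,0,0.0]]]
-> [ 450.4 -381.3  175.    92.4]
```

Call:
{"op": "step_arm", "data": {"targets": [[[-4.5, -1.4, 0.1], [0, 0, 0.1]], [[-4.5, -1.4, 0.1], [0, 0, 0.1]], [[-4.5, -1.4, 0.1], [0, 0, 0.1]], [[-4.5, -1.4, 0.1], [0, 0, 0.1]], [[-4.5, -1.4, 0.1], [0, 0, 0.1]]]}}

```text
clock: 28.0
tcp_pos: [0.5081, -0.1556, 0.258]
orientation: [-3.138, -0.002, 1.62]
contact_force: [0.9, 0.2, -0.1]
grip_width: 0.997
grasp_force: 0.0
```

Call:
{"op": "step_arm", "data": {"targets": [[[-4.5, -1.4, 0.1], [0, 0, 0.1]], [[-4.5, -1.4, 0.2], [0, 0, 0.1]], [[-4.5, -1.4, 0.1], [0, 0, 0.1]], [[-4.4, -1.4, 0.2], [0, 0, 0.1]], [[-4.5, -1.3, 0.1], [0, 0, 0]]]}}

```text
clock: 28.5
tcp_pos: [0.4495, -0.3823, 0.2506]
orientation: [-3.139, -0.004, 1.613]
contact_force: [1.0, -0.0, 0.4]
grip_width: 1.002
grasp_force: 0.0
```

Call:
{"op": "step_arm", "data": {"targets": [[[0, 0, 0], [0, 0, 0]], [[0, 0, 0], [0, 0, 0]], [[0, 0, 0], [0, 0, 0]]]}}

```text
clock: 28.8
tcp_pos: [0.451, -0.3799, 0.252]
orientation: [-3.14, -0.003, 1.614]
contact_force: [0.5, 0.5, -0.5]
grip_width: 0.999
grasp_force: 0.0
```

Run:
```python
from h import *
p,s=pose();print(p);plan((450.4,-381.3,64,92.4))
```

```text
[ 451.03018064 -379.93130795  252.02528587   92.46777612]
[[[0.0,0.0,3.7],[0,0,0.0]],[[-0.1,0.0,3.6],[0,0,0.0]],[[-0.03,-0.07,3.7],[0,0,0.1]]]
-> [ 450.4 -381.3   64.    92.4]
```

Call:
{"op": "step_arm", "data": {"targets": [[[0, 0, 3.7], [0, 0, 0]], [[-0.1, 0, 3.6], [0, 0, 0]], [[0, -0.1, 3.7], [0, 0, 0]], [[0, 0, 0], [0, 0, 0]], [[0, 0, 0], [0, 0, 0]]]}}

```text
clock: 29.3
tcp_pos: [0.4505, -0.3812, 0.1437]
orientation: [-3.141, -0.001, 1.615]
contact_force: [0.5, -0.5, 0.2]
grip_width: 1.0
grasp_force: 0.0
```

Call:
{"op": "step_arm", "data": {"targets": [[[0, 0, 0], [0, 0, 0]], [[0, 0, 0], [0, 0, 0]], [[0, 0, 0], [0, 0, 0]], [[0, 0, 0], [0, 0, 0]], [[0, 0, 0], [0, 0, 0]]], "jaw": 4.0}}

```text
clock: 29.8
tcp_pos: [0.4502, -0.3827, 0.1443]
orientation: [3.142, 0.001, 1.613]
contact_force: [-1.5, 1.0, 4.1]
grip_width: 0.638
grasp_force: 20.0
```

Call:
{"op": "step_arm", "data": {"targets": [[[0, 0, 0], [0, 0, 0]], [[0, 0, 0], [0, 0, 0]]]}}

```text
clock: 30.0
tcp_pos: [0.4502, -0.3827, 0.1443]
orientation: [-3.142, 0.0, 1.613]
contact_force: [-2.6, 1.5, 6.4]
grip_width: 0.637
grasp_force: 20.0
```

Call:
{"op": "step_arm", "data": {"targets": [[[0, 0, -1.7], [0, 0, 0]], [[0, 0, -3.5], [0, 0, 0]], [[0, 0, -3.5], [0, 0, 0]], [[0, 0, -2.5], [0, 0, 0]], [[0, 0, 0], [0, 0, 0]]]}}

```text
clock: 30.5
tcp_pos: [0.4513, -0.3837, 0.2593]
orientation: [3.137, 0.006, 1.613]
contact_force: [0.6, -0.1, -0.9]
grip_width: 0.636
grasp_force: 20.0
```

Run:
```python
from h import *
x,y=rk(0,18+108+8); p,s=pose();print(p, s['grip_width']*94); plan((x,y,p[2]-78,93.3))
```

```text
[ 451.30652161 -383.73469204  259.26630452   92.4123025 ] 59.81220490738709
[[[4.5,1.2,0.0],[0,0,-0.1]],[[4.5,1.2,0.0],[0,0,-0.1]],[[4.5,1.2,0.0],[0,0,-0.1]],[[4.5,1.3,0.0],[0,0,-0.1]],[[4.5,1.3,0.0],[0,0,-0.1]]]
[[[4.5,1.3,0.0],[0,0,-0.1]],[[4.5,1.3,0.0],[0,0,-0.1]],[[4.5,1.3,0.0],[0,0,0.0]],[[4.5,1.3,0.0],[0,0,-0.1]],[[4.5,1.2,0.0],[0,0,0.0]]]
[[[4.49,1.29,0.0],[0,0,-0.1]]]
-> [565.2 117.5 181.3  93.3]
```

Call:
{"op": "step_arm", "data": {"targets": [[[4.5, 1.2, 0], [0, 0, -0.1]], [[4.5, 1.2, 0], [0, 0, -0.1]], [[4.5, 1.2, 0], [0, 0, -0.1]], [[4.5, 1.3, 0], [0, 0, -0.1]], [[4.5, 1.3, 0], [0, 0, -0.1]]]}}

```text
clock: 31.0
tcp_pos: [0.501, -0.1526, 0.253]
orientation: [-3.139, -0.002, 1.621]
contact_force: [0.8, -0.9, -1.7]
grip_width: 0.636
grasp_force: 20.0
```

Call:
{"op": "step_arm", "data": {"targets": [[[4.5, 1.3, 0], [0, 0, -0.1]], [[4.5, 1.3, 0], [0, 0, -0.1]], [[4.5, 1.3, 0], [0, 0, 0]], [[4.5, 1.3, 0], [0, 0, -0.1]], [[4.5, 1.2, 0], [0, 0, 0]]]}}

```text
clock: 31.5
tcp_pos: [0.5528, 0.0753, 0.2529]
orientation: [-3.138, -0.001, 1.627]
contact_force: [0.3, -0.5, -2.2]
grip_width: 0.634
grasp_force: 20.0
```

Call:
{"op": "step_arm", "data": {"targets": [[[4.5, 1.3, 0], [0, 0, -0.1]], [[0, 0, 0], [0, 0, 0]], [[0, 0, 0], [0, 0, 0]], [[0, 0, 0], [0, 0, 0]]]}}

```text
clock: 31.9
tcp_pos: [0.5634, 0.1182, 0.2539]
orientation: [-3.139, 0.0, 1.628]
contact_force: [-1.2, -0.4, -1.9]
grip_width: 0.634
grasp_force: 20.0
```

Run:
```python
from h import *
x,y=rk(0,18+108+7); p,s=pose();print(p, s['grip_width']*94); plan((x,y,157-78,93.3))
```

```text
[563.4209461  118.18155622 253.89368824  93.26911429] 59.59719329395332
[[[-0.1,0.1,3.2],[0,0,0.0]],[[0.0,0.0,3.2],[0,0,0.0]],[[-0.08,0.07,3.29],[0,0,0.0]]]
-> [565.2 116.5  79.   93.3]
```

Call:
{"op": "step_arm", "data": {"targets": [[[-0.1, 0.1, 3.0], [0, 0, 0]], [[0, 0.1, 3.0], [0, 0, 0]], [[0, 0, 2.2], [0, 0, 0]], [[0, 0, 1.1], [0, 0, 0]], [[0, 0, 0.4], [0, 0, 0]]]}}

```text
clock: 32.4
tcp_pos: [0.5655, 0.1169, 0.1572]
orientation: [-3.139, -0.0, 1.627]
contact_force: [0.0, -0.5, -2.3]
grip_width: 0.638
grasp_force: 20.0
```

Call:
{"op": "step_arm", "data": {"targets": [[[0, 0, 0], [0, 0, 0]], [[0, 0, 0], [0, 0, 0]], [[-0.2, 0, 0.2], [0, 0, 0]], [[-0.1, 0, 0], [0, 0, 0]], [[0, 0, 0], [0, 0, 0]]]}}

```text
clock: 32.9
tcp_pos: [0.5665, 0.1149, 0.1571]
orientation: [3.141, 0.0, 1.629]
contact_force: [-0.9, 0.2, -1.5]
grip_width: 0.639
grasp_force: 20.0
```

Call:
{"op": "step_arm", "data": {"targets": [[[0, 0, 0], [0, 0, 0]], [[0, 0, 0], [0, 0, 0]]]}}

```text
clock: 33.1
tcp_pos: [0.5664, 0.1151, 0.1568]
orientation: [3.141, -0.0, 1.629]
contact_force: [-0.1, 0.5, -2.0]
grip_width: 0.634
grasp_force: 20.0
```

Call:
{"op": "step_arm", "data": {"targets": [[[-0.2, 0, 0.1], [0, 0, 0]], [[-0.2, 0, 0], [0, 0, 0]], [[0, 0, 0], [0, 0, 0]], [[0, 0, 0], [0, 0, 0]]]}}

```text
clock: 33.5
tcp_pos: [0.5671, 0.111, 0.1563]
orientation: [3.14, 0.0, 1.628]
contact_force: [0.8, 1.5, 3.5]
grip_width: 0.638
grasp_force: 20.0
```

Call:
{"op": "step_arm", "data": {"targets": [[[-0.2, 0, 0], [0, 0, 0]], [[0, 0, 0], [0, 0, 0]], [[0, 0, 0], [0, 0, 0]]]}}

```text
clock: 33.8
tcp_pos: [0.5673, 0.1093, 0.1564]
orientation: [3.14, -0.001, 1.628]
contact_force: [1.6, 5.4, 5.3]
grip_width: 0.638
grasp_force: 20.0
```

Call:
{"op": "step_arm", "data": {"targets": [[[-0.1, 0, 0], [0, 0, 0]], [[0, 0, 0], [0, 0, 0]], [[0, 0, 0], [0, 0, 0]]]}}

```text
clock: 34.1
tcp_pos: [0.5672, 0.1091, 0.1564]
orientation: [3.14, -0.002, 1.629]
contact_force: [0.8, 8.0, 5.2]
grip_width: 0.634
grasp_force: 20.0
```

Call:
{"op": "step_arm", "data": {"targets": [[[0.2, 0, 0], [0, 0, 0]], [[0, 0, 0], [0, 0, 0]]]}}

```text
clock: 34.3
tcp_pos: [0.5673, 0.1097, 0.1564]
orientation: [3.14, 0.002, 1.629]
contact_force: [0.4, 0.5, 4.8]
grip_width: 0.641
grasp_force: 20.0
```

Call:
{"op": "step_arm", "data": {"targets": [[[0, 0, 0], [0, 0, 0]], [[0, 0, 0], [0, 0, 0]], [[0, 0, 0], [0, 0, 0]], [[0, 0, 0], [0, 0, 0]], [[0, 0, 0], [0, 0, 0]]], "jaw": 9.0}}

```text
clock: 34.8
tcp_pos: [0.5664, 0.1099, 0.1553]
orientation: [-3.141, 0.0, 1.629]
contact_force: [-0.2, 0.6, -0.3]
grip_width: 0.955
grasp_force: 0.0
```

Call:
{"op": "step_arm", "data": {"targets": [[[0, 0, -2], [0, 0, 0]], [[0, 0, -3], [0, 0, 0]], [[0, 0, -4], [0, 0, 0]], [[0, 0, -2], [0, 0, 0]], [[0, 0, 0], [0, 0, 0]]], "jaw": 9.4}}

```text
clock: 35.3
tcp_pos: [0.5683, 0.11, 0.2695]
orientation: [3.134, 0.001, 1.629]
contact_force: [1.2, 0.0, -0.2]
grip_width: 0.998
grasp_force: 0.0
```

Run:
```python
from h import *
im=shot('top',2); cs=[[float(v) for v in c] for c in cartons(im)]
for c in cs: print(c)
c=min(cs,key=lambda c:abs(c[0]-615)+abs(c[1]+327)); plan((c[0],c[1],175,90+c[4]))
```

```text
[615.5, -327.2, 56.0, 33.3, -9.8]
[[[-4.4,0.2,0.1],[0,0,1.3]],[[-4.4,0.3,0.1],[0,0,1.3]],[[-4.4,0.4,0.1],[0,0,1.3]],[[-4.4,0.6,0.1],[0,0,1.3]],[[-4.3,0.6,0.1],[0,0,1.3]]]
[[[-4.3,0.8,0.1],[0,0,1.3]],[[-4.3,0.8,0.2],[0,0,1.3]],[[-4.3,1.0,0.1],[0,0,1.3]],[[-4.3,1.0,0.2],[0,0,1.4]],[[-4.25,1.14,0.09],[0,0,1.3]]]
-> [ 615.5 -327.2  175.    80.2]
```

Call:
{"op": "step_arm", "data": {"targets": [[[-4.4, 0.2, 0.1], [0, 0, 1.3]], [[-4.4, 0.3, 0.1], [0, 0, 1.3]], [[-4.4, 0.4, 0.1], [0, 0, 1.3]], [[-4.4, 0.6, 0.1], [0, 0, 1.3]], [[-4.3, 0.6, 0.1], [0, 0, 1.3]]]}}

```text
clock: 35.9
tcp_pos: [0.5894, -0.1103, 0.2578]
orientation: [-3.137, -0.001, 1.514]
contact_force: [0.1, 0.2, -0.0]
grip_width: 1.0
grasp_force: 0.0
```

Call:
{"op": "step_arm", "data": {"targets": [[[-4.3, 0.8, 0.1], [0, 0, 1.3]], [[-4.3, 0.8, 0.2], [0, 0, 1.3]], [[-4.3, 1.0, 0.1], [0, 0, 1.3]], [[-4.3, 1.0, 0.2], [0, 0, 1.4]], [[-4.3, 1.1, 0.1], [0, 0, 1.3]]]}}

```text
clock: 36.4
tcp_pos: [0.6144, -0.3288, 0.2501]
orientation: [-3.137, -0.002, 1.399]
contact_force: [-0.3, 0.2, -0.4]
grip_width: 1.0
grasp_force: 0.0
```

Call:
{"op": "step_arm", "data": {"targets": [[[0, 0, 0], [0, 0, 0]], [[0, 0, 0], [0, 0, 0]], [[0, 0, 0], [0, 0, 0]]]}}

```text
clock: 36.7
tcp_pos: [0.615, -0.3261, 0.2519]
orientation: [-3.139, -0.002, 1.401]
contact_force: [0.6, 0.1, 0.4]
grip_width: 1.001
grasp_force: 0.0
```

Run:
```python
from h import *
p,s=pose();print(p);plan((615.5,-327.2,64,80))
```

```text
[ 614.95948797 -326.11712778  251.87092631   80.27260799]
[[[0.0,0.0,3.7],[0,0,0.1]],[[0.0,0.0,3.6],[0,0,0.1]],[[-0.1,0.07,3.69],[0,0,0.1]]]
-> [ 615.5 -327.2   64.    80. ]
```

Call:
{"op": "step_arm", "data": {"targets": [[[0, 0, 3.7], [0, 0, 0.2]], [[0, 0, 3.6], [0, 0, 0]], [[0, 0, 3.7], [0, 0, 0]], [[0, 0, 0], [0, 0, 0]], [[0, 0, 0], [0, 0, 0]]]}}

```text
clock: 37.2
tcp_pos: [0.6155, -0.3262, 0.1437]
orientation: [-3.14, -0.001, 1.398]
contact_force: [0.0, 0.5, 0.4]
grip_width: 1.001
grasp_force: 0.0
```

Call:
{"op": "step_arm", "data": {"targets": [[[0, 0, 0], [0, 0, 0]], [[0, 0, 0], [0, 0, 0]], [[0, 0, 0], [0, 0, 0]], [[0, 0, 0], [0, 0, 0]], [[0, 0, 0], [0, 0, 0]]], "jaw": 4.0}}

```text
clock: 37.7
tcp_pos: [0.6155, -0.3278, 0.1444]
orientation: [3.141, 0.0, 1.396]
contact_force: [-0.9, 0.1, 1.1]
grip_width: 0.638
grasp_force: 20.0
```

Call:
{"op": "step_arm", "data": {"targets": [[[0, 0, 0], [0, 0, 0]], [[0, 0, 0], [0, 0, 0]]]}}

```text
clock: 37.9
tcp_pos: [0.6155, -0.3278, 0.1443]
orientation: [3.141, 0.0, 1.396]
contact_force: [-1.9, 0.4, 5.1]
grip_width: 0.636
grasp_force: 20.0
```

Call:
{"op": "step_arm", "data": {"targets": [[[0, 0, -1.7], [0, 0, 0]], [[0, 0, -3.5], [0, 0, 0]], [[0, 0, -3.5], [0, 0, 0]], [[0, 0, -2.5], [0, 0, 0]], [[0, 0, 0], [0, 0, 0]]]}}

```text
clock: 38.4
tcp_pos: [0.617, -0.3286, 0.2614]
orientation: [3.133, 0.004, 1.397]
contact_force: [0.2, -0.2, -0.4]
grip_width: 0.636
grasp_force: 20.0
```

Run:
```python
from h import *
x,y=rk(0,18+144+8); p,s=pose();print(p, s['grip_width']*94); plan((x,y,p[2]-78,93.3))
```

```text
[ 616.9567077  -328.63873224  261.40957593   80.01513754] 59.8292721455514
[[[4.2,-1.2,0.0],[0,0,-1.2]],[[4.3,-1.2,0.0],[0,0,-1.2]],[[4.3,-1.1,0.0],[0,0,-1.2]],[[4.3,-1.0,0.0],[0,0,-1.2]],[[4.3,-0.9,0.0],[0,0,-1.2]]]
[[[4.3,-0.8,0.0],[0,0,-1.2]],[[4.4,-0.7,0.0],[0,0,-1.2]],[[4.4,-0.6,0.0],[0,0,-1.2]],[[4.4,-0.5,0.0],[0,0,-1.2]],[[4.4,-0.4,0.0],[0,0,-1.2]]]
[[[4.3,-0.31,0.0],[0,0,-1.3]]]
-> [563.1 153.4 183.4  93.3]
```

Call:
{"op": "step_arm", "data": {"targets": [[[4.2, -1.2, 0], [0, 0, -1.2]], [[4.3, -1.2, 0], [0, 0, -1.2]], [[4.3, -1.1, 0], [0, 0, -1.2]], [[4.3, -1.0, 0], [0, 0, -1.2]], [[4.3, -0.9, 0], [0, 0, -1.2]]]}}

```text
clock: 38.9
tcp_pos: [0.5888, -0.1062, 0.2537]
orientation: [-3.139, -0.001, 1.502]
contact_force: [-0.0, 0.2, -1.7]
grip_width: 0.634
grasp_force: 20.0
```

Call:
{"op": "step_arm", "data": {"targets": [[[4.3, -0.8, 0], [0, 0, -1.2]], [[4.4, -0.7, 0], [0, 0, -1.2]], [[4.4, -0.6, 0], [0, 0, -1.2]], [[4.4, -0.5, 0], [0, 0, -1.2]], [[4.4, -0.4, 0], [0, 0, -1.2]]]}}

```text
clock: 39.4
tcp_pos: [0.5648, 0.1134, 0.2539]
orientation: [-3.139, -0.0, 1.607]
contact_force: [0.6, -0.6, -1.6]
grip_width: 0.636
grasp_force: 20.0
```

Call:
{"op": "step_arm", "data": {"targets": [[[4.3, -0.3, 0], [0, 0, -1.3]], [[0, 0, 0], [0, 0, 0]], [[0, 0, 0], [0, 0, 0]], [[0, 0, 0], [0, 0, 0]]]}}

```text
clock: 39.8
tcp_pos: [0.5614, 0.1536, 0.2546]
orientation: [-3.14, 0.0, 1.628]
contact_force: [-0.5, -0.3, -2.1]
grip_width: 0.639
grasp_force: 20.0
```

Run:
```python
from h import *
x,y=rk(0,18+144+7); p,s=pose();print(p, s['grip_width']*94); plan((x,y,157-78,93.3))
```

```text
[561.39187017 153.56168044 254.63105044  93.25240151] 60.06738696766159
[[[0.0,0.1,3.2],[0,0,0.0]],[[-0.1,0.0,3.3],[0,0,0.0]],[[-0.02,0.07,3.26],[0,0,0.0]]]
-> [563.2 152.5  79.   93.3]
```

Call:
{"op": "step_arm", "data": {"targets": [[[0, 0.1, 3.0], [0, 0, 0]], [[-0.1, 0, 3.0], [0, 0, 0]], [[0, 0, 2.2], [0, 0, 0]], [[0, 0, 1.1], [0, 0, 0]], [[0, 0, 0.4], [0, 0, 0]]]}}

```text
clock: 40.3
tcp_pos: [0.5623, 0.1524, 0.1573]
orientation: [-3.139, 0.0, 1.627]
contact_force: [0.1, -0.3, -1.5]
grip_width: 0.643
grasp_force: 20.0
```

Call:
{"op": "step_arm", "data": {"targets": [[[0, 0, 0], [0, 0, 0]], [[0, 0, 0], [0, 0, 0]], [[-0.2, 0, 0.2], [0, 0, 0]], [[0, 0, 0.1], [0, 0, 0]], [[0, 0, 0], [0, 0, 0]]]}}

```text
clock: 40.8
tcp_pos: [0.5633, 0.1516, 0.1564]
orientation: [3.14, 0.0, 1.629]
contact_force: [0.1, 0.9, 0.4]
grip_width: 0.641
grasp_force: 20.0
```

Call:
{"op": "step_arm", "data": {"targets": [[[-0.2, 0, 0], [0, 0, 0]], [[0, 0, 0], [0, 0, 0]], [[0, 0, 0], [0, 0, 0]]]}}

```text
clock: 41.1
tcp_pos: [0.5634, 0.1497, 0.1564]
orientation: [3.14, -0.0, 1.629]
contact_force: [1.1, 0.2, 3.6]
grip_width: 0.638
grasp_force: 20.0
```

Call:
{"op": "step_arm", "data": {"targets": [[[0, 0, 0], [0, 0, 0]], [[0, 0, 0], [0, 0, 0]], [[0, 0, 0], [0, 0, 0]], [[0, 0, 0], [0, 0, 0]], [[0, 0, 0], [0, 0, 0]]], "jaw": 9.0}}

```text
clock: 41.6
tcp_pos: [0.5628, 0.1495, 0.1555]
orientation: [-3.141, 0.0, 1.629]
contact_force: [-0.3, 0.6, 0.4]
grip_width: 0.954
grasp_force: 0.0
```

Call:
{"op": "step_arm", "data": {"targets": [[[0, 0, -2], [0, 0, 0]], [[0, 0, -3], [0, 0, 0]], [[0, 0, -4], [0, 0, 0]], [[0, 0, -1], [0, 0, 0]], [[0, 0, 0], [0, 0, 0]]], "jaw": 9.4}}

```text
clock: 42.1
tcp_pos: [0.5638, 0.1496, 0.2577]
orientation: [3.137, -0.0, 1.629]
contact_force: [-0.2, -0.3, 0.0]
grip_width: 1.001
grasp_force: 0.0
```

Call:
{"op": "step_arm", "data": {"targets": [[[4.3, 0, 0], [0, 0, 0]], [[4.4, 0, 0], [0, 0, 0]], [[0, 0, 0], [0, 0, 0]], [[0, 0, 0], [0, 0, 0]]]}}

```text
clock: 42.5
tcp_pos: [0.5568, 0.2368, 0.2532]
orientation: [-3.138, 0.001, 1.63]
contact_force: [-0.6, -0.6, 0.0]
grip_width: 1.0
grasp_force: 0.0
```

Run:
```python
from h import *
p,s=pose();print(p, s['grip_width']*94); plan((558.2,238.2,168-78,93.3))
S=shot('side',1); vis=cv2.resize(S,None,fx=4,fy=4,interpolation=cv2.INTER_CUBIC)
cv2.imwrite('pics/v4.png',np.clip(vis[500:1100,460:1260,::-1]*1.5,0,255).astype('uint8'))
```

```text
[556.81939862 236.82466721 253.19110759  93.41276365] 93.99001795119989
[[[0.1,0.1,4.3],[0,0,0.1]],[[0.03,0.05,4.22],[0,0,0.0]]]
-> [558.2 238.2  90.   93.3]
```

View pics/v4.png

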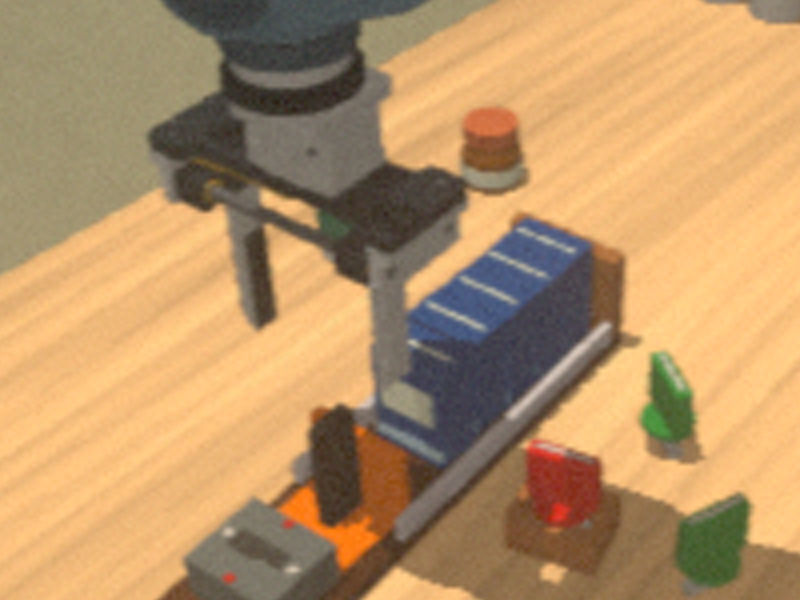

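Call:
{"op": "step_arm", "data": {"targets": [[[0.1, 0.1, 3], [0, 0, 0.1]], [[0, 0.1, 3], [0, 0, 0]], [[0, 0, 2.5], [0, 0, 0]], [[0, 0, 0], [0, 0, 0]], [[0, 0, 0], [0, 0, 0]]]}}

```text
clock: 43.05
tcp_pos: [0.5599, 0.2366, 0.1704]
orientation: [-3.14, 0.0, 1.626]
contact_force: [-0.4, 0.9, -1.1]
grip_width: 1.0
grasp_force: 0.0
```

Call:
{"op": "step_arm", "data": {"targets": [[[0, 0, 0], [0, 0, 0]], [[0, 0, 0], [0, 0, 0]], [[0, 0, 0], [0, 0, 0]], [[0, 0, 0], [0, 0, 0]], [[0, 0, 0], [0, 0, 0]]], "jaw": 0, "grip_force": 25}}

```text
clock: 43.55
tcp_pos: [0.5599, 0.2376, 0.171]
orientation: [3.141, -0.0, 1.627]
contact_force: [0.2, 0.3, 0.1]
grip_width: 0.61
grasp_force: 0.0
```

Call:
{"op": "step_arm", "data": {"targets": [[[0, 0, 0], [0, 0, 0]], [[0, 0, 0], [0, 0, 0]], [[0, 0, 0], [0, 0, 0]], [[0, 0, 0], [0, 0, 0]], [[0, 0, 0], [0, 0, 0]]]}}

```text
clock: 44.05
tcp_pos: [0.5598, 0.2375, 0.1706]
orientation: [-3.141, 0.0, 1.627]
contact_force: [0.9, -0.3, 0.4]
grip_width: 0.185
grasp_force: 0.0
```

Call:
{"op": "step_arm", "data": {"targets": [[[0, 0, 0], [0, 0, 0]], [[0, 0, 0], [0, 0, 0]], [[0, 0, 0], [0, 0, 0]], [[0, 0, 0], [0, 0, 0]], [[0, 0, 0], [0, 0, 0]]]}}

```text
clock: 44.55
tcp_pos: [0.5587, 0.2375, 0.1705]
orientation: [-3.138, 0.0, 1.627]
contact_force: [-6.0, -1.6, 4.8]
grip_width: 0.148
grasp_force: 25.0
```

Call:
{"op": "step_arm", "data": {"targets": [[[-0.5, -0.1, 0], [0, 0, 0]], [[-0.7, 0, 0], [0, 0, 0]], [[-0.7, 0, 0], [0, 0, 0]], [[-0.7, 0, 0], [0, 0, 0]], [[-0.7, 0, 0], [0, 0, 0]]]}}

```text
clock: 45.05
tcp_pos: [0.5603, 0.2042, 0.1705]
orientation: [-3.14, -0.001, 1.627]
contact_force: [-2.4, 3.7, 1.6]
grip_width: 0.148
grasp_force: 25.0
```

Call:
{"op": "step_arm", "data": {"targets": [[[-0.3, 0, 0], [0, 0, 0]], [[-0.3, 0, 0], [0, 0, 0]], [[-0.3, 0, 0], [0, 0, 0]], [[0, 0, 0], [0, 0, 0]], [[0, 0, 0], [0, 0, 0]]]}}

```text
clock: 45.55
tcp_pos: [0.5609, 0.1951, 0.1705]
orientation: [-3.14, 0.001, 1.627]
contact_force: [-4.4, 0.1, 1.7]
grip_width: 0.144
grasp_force: 25.0
```

Call:
{"op": "step_arm", "data": {"targets": [[[-0.2, 0, 0], [0, 0, 0]], [[-0.2, 0, 0], [0, 0, 0]], [[0, 0, 0], [0, 0, 0]], [[0, 0, 0], [0, 0, 0]]]}}

```text
clock: 45.95
tcp_pos: [0.5611, 0.1918, 0.1705]
orientation: [-3.141, -0.0, 1.627]
contact_force: [-3.8, 2.9, 1.4]
grip_width: 0.144
grasp_force: 25.0
```

Call:
{"op": "step_arm", "data": {"targets": [[[-0.2, 0, 0], [0, 0, 0]], [[0, 0, 0], [0, 0, 0]], [[0, 0, 0], [0, 0, 0]]]}}

```text
clock: 46.25
tcp_pos: [0.5612, 0.1902, 0.1705]
orientation: [-3.141, -0.001, 1.627]
contact_force: [-3.2, 5.3, 2.0]
grip_width: 0.147
grasp_force: 25.0
```

Call:
{"op": "step_arm", "data": {"targets": [[[-0.2, 0, 0], [0, 0, 0]], [[0, 0, 0], [0, 0, 0]], [[0, 0, 0], [0, 0, 0]]]}}

```text
clock: 46.55
tcp_pos: [0.5611, 0.1896, 0.1705]
orientation: [-3.141, -0.005, 1.627]
contact_force: [-4.8, 11.8, 0.8]
grip_width: 0.148
grasp_force: 25.0
```

Call:
{"op": "step_arm", "data": {"targets": [[[-0.2, 0, 0], [0, 0, 0]], [[0, 0, 0], [0, 0, 0]], [[0, 0, 0], [0, 0, 0]]]}}

```text
clock: 46.85
tcp_pos: [0.5611, 0.189, 0.1705]
orientation: [3.141, -0.008, 1.626]
contact_force: [-2.6, 17.0, -0.1]
grip_width: 0.145
grasp_force: 25.0
```

Call:
{"op": "step_arm", "data": {"targets": [[[0.2, 0, 0], [0, 0, 0]], [[0.1, 0, 0], [0, 0, 0]], [[0, 0, 0], [0, 0, 0]]]}}

```text
clock: 47.15
tcp_pos: [0.5612, 0.1896, 0.1706]
orientation: [-3.141, -0.002, 1.627]
contact_force: [-3.7, 5.3, 1.4]
grip_width: 0.143
grasp_force: 25.0
```

Call:
{"op": "step_arm", "data": {"targets": [[[0, 0, 0], [0, 0, 0]], [[0, 0, 0], [0, 0, 0]], [[0, 0, 0], [0, 0, 0]], [[0, 0, 0], [0, 0, 0]], [[0, 0, 0], [0, 0, 0]]], "jaw": 9.4}}

```text
clock: 47.65
tcp_pos: [0.5618, 0.1883, 0.1707]
orientation: [3.141, 0.0, 1.627]
contact_force: [0.4, -0.3, 0.4]
grip_width: 0.536
grasp_force: 0.0
```

Call:
{"op": "step_arm", "data": {"targets": [[[0, 0, -2], [0, 0, 0]], [[0, 0, -3], [0, 0, 0]], [[0, 0, -3], [0, 0, 0]], [[0, 0, -2], [0, 0, 0]]]}}

```text
clock: 48.05
tcp_pos: [0.5622, 0.1885, 0.2731]
orientation: [3.139, -0.0, 1.627]
contact_force: [0.5, -0.2, -0.2]
grip_width: 0.878
grasp_force: 0.0
```

Call:
{"op": "step_arm", "data": {"targets": [[[0, -4, 0], [0, 0, -8]], [[1, -4, 0], [0, 0, -8]], [[1, -4, 0], [0, 0, -8]], [[2, -4, 0], [0, 0, -8]], [[2, -3, 0], [0, 0, -8]]]}}

```text
clock: 48.55
tcp_pos: [0.3567, 0.183, 0.2703]
orientation: [-3.141, -0.0, 2.331]
contact_force: [0.0, 0.2, 0.6]
grip_width: 1.0
grasp_force: 0.0
```

Run:
```python
from h import *
p,s=pose();print(p)
im=shot('top',3);cv2.imwrite('pics/t5.png',im[:,:,::-1])
vis=cv2.resize(im,None,fx=5,fy=5,interpolation=cv2.INTER_CUBIC)
cv2.imwrite('pics/t5c.png',np.clip(vis[750:1300,600:1400,::-1]*1.5,0,255).astype('uint8'))
```

```text
[356.66742015 182.97334028 270.26095118 133.54287521]
```

View pics/t5c.png

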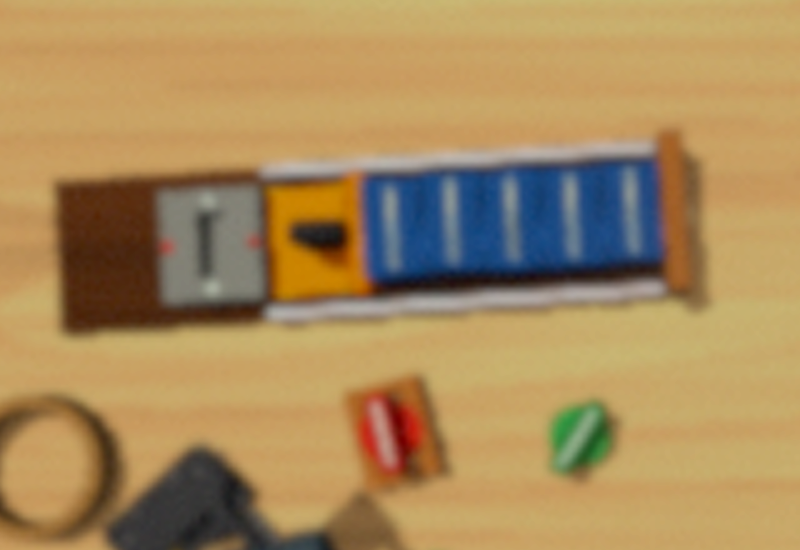

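Run:
```python
from h import *
f=lambda x,y:[(x+.5)/5-.5+120,(y+.5)/5-.5+150]
for q in((207,243),(212,199),(210,288),(167,247),(255,242)): print(ray('top',f(*q),.045)[0][:2]*1000)
print('pred',rk(0,280), rk(21,280), rk(-21,280))
print('key',ray('top',f(383,433),.078)*1000, ray('top',f(375,399),.078)*1000,ray('top',f(391,467),.078)*1000)
im=cv2.imread('pics/t5.png')[:,:,::-1];H=hsv(im)
for p in blobs(((H[...,0]<6)|(H[...,0]>174))&(H[...,1]>110)&(H[...,2]>50),3): print(len(p),ray('top',p.mean(0),.045)[0][:2]*1000)
# block orange/grey edge etc
plan((441,152.6,170,193.3))
```

```text
[558.55447439 265.29892136]
[585.92888565 262.41916369]
[530.60674483 263.21334501]
[556.20906656 290.06835188]
[559.00732271 235.54374425]
pred [556.78207245 263.23570865] [577.7472506  264.44455322] [535.8168943  262.02686409]
key [[441.21747947 152.09159278  78.        ]] [[461.69832832 156.97654435  78.        ]] [[420.77856339 147.21664272  78.        ]]
3 [557.2507608  291.11093344]
91 [440.21606055 150.12949128]
[[[-1.0,0.5,0.3],[0,0,-7.5]],[[-1.0,0.4,0.3],[0,0,-7.5]],[[-1.1,0.2,0.3],[0,0,-7.5]],[[-1.1,0.1,0.3],[0,0,-7.5]],[[-1.1,-0.1,0.3],[0,0,-7.5]]]
[[[-1.1,-0.2,0.3],[0,0,-7.5]],[[-1.1,-0.4,0.2],[0,0,-7.5]],[[-0.99,-0.46,0.27],[0,0,-7.6]]]
-> [441.  152.6 170.  193.3]
```

Call:
{"op": "step_arm", "data": {"targets": [[[-1, 0.5, 0.3], [0, 0, -7.5]], [[-1, 0.4, 0.3], [0, 0, -7.5]], [[-1.1, 0.2, 0.3], [0, 0, -7.5]], [[-1.1, 0.1, 0.3], [0, 0, -7.5]], [[-1.1, -0.1, 0.3], [0, 0, -7.5]]]}}

```text
clock: 49.2
tcp_pos: [0.4123, 0.1639, 0.2558]
orientation: [3.142, 0.001, 2.983]
contact_force: [0.0, 0.7, 0.7]
grip_width: 1.002
grasp_force: 0.0
```

Call:
{"op": "step_arm", "data": {"targets": [[[-1.1, -0.2, 0.3], [0, 0, -7.5]], [[-1.1, -0.4, 0.2], [0, 0, -7.5]], [[-1, -0.5, 0.3], [0, 0, -7.6]], [[0, 0, 0], [0, 0, 0]], [[0, 0, 0], [0, 0, 0]]], "jaw": 6}}

```text
clock: 49.7
tcp_pos: [0.4429, 0.152, 0.2476]
orientation: [3.141, -0.0, -2.913]
contact_force: [-0.8, -0.7, 0.3]
grip_width: 0.645
grasp_force: 0.0
```

Run:
```python
from h import *
p,s=pose();print(p,s['joint_positions'][5]);plan((441,152.4,63,193.3))
```

```text
[ 442.92865199  152.01384829  247.56039631 -166.91190233] -1.7114989860314467
[[[0.1,0.0,3.6],[0,0,-0.1]],[[0.0,0.0,3.5],[0,0,-0.1]],[[0.08,0.08,3.56],[0,0,0.0]]]
-> [ 441.   152.4   63.  -166.7]
```

Call:
{"op": "step_arm", "data": {"targets": [[[0.1, 0, 3], [0, 0, -0.2]], [[0.1, 0, 3], [0, 0, 0]], [[0, 0, 2.8], [0, 0, 0]], [[0, 0, 1.5], [0, 0, 0]], [[0, 0, 0], [0, 0, 0]]]}}

```text
clock: 50.2
tcp_pos: [0.4388, 0.1517, 0.1426]
orientation: [3.141, -0.005, -2.908]
contact_force: [-1.0, 0.3, 0.5]
grip_width: 0.641
grasp_force: 0.0
```

Call:
{"op": "step_arm", "data": {"targets": [[[0, 0, 0], [0, 0, 0]], [[0, 0, 0], [0, 0, 0]], [[0, 0, 0], [0, 0, 0]]]}}

```text
clock: 50.5
tcp_pos: [0.4412, 0.1518, 0.1459]
orientation: [-3.141, 0.003, -2.906]
contact_force: [0.2, 0.3, 0.4]
grip_width: 0.637
grasp_force: 0.0
```

Call:
{"op": "step_arm", "data": {"targets": [[[0, 0, 0.4], [0, 0, 0]], [[0, 0, 0], [0, 0, 0]], [[0, 0, 0], [0, 0, 0]]]}}

```text
clock: 50.8
tcp_pos: [0.4403, 0.1517, 0.1406]
orientation: [3.142, -0.0, -2.906]
contact_force: [-0.1, 0.1, 0.8]
grip_width: 0.633
grasp_force: 0.0
```

Call:
{"op": "step_arm", "data": {"targets": [[[0, 0, 0], [0, 0, 0]], [[0, 0, 0], [0, 0, 0]], [[0, 0, 0], [0, 0, 0]], [[0, 0, 0], [0, 0, 0]], [[0, 0, 0], [0, 0, 0]]], "jaw": 0, "grip_force": 25}}

```text
clock: 51.3
tcp_pos: [0.4404, 0.1517, 0.1407]
orientation: [3.142, -0.0, -2.906]
contact_force: [-0.4, 0.2, -0.9]
grip_width: 0.249
grasp_force: 0.0
```

Call:
{"op": "step_arm", "data": {"targets": [[[0, 0, 0], [0, 0, 0]], [[0, 0, 0], [0, 0, 0]], [[0, 0, 0], [0, 0, 0]], [[0, 0, 0], [0, 0, 0]]]}}

```text
clock: 51.7
tcp_pos: [0.4404, 0.1517, 0.1407]
orientation: [3.142, -0.0, -2.906]
contact_force: [0.0, 0.3, 0.6]
grip_width: 0.149
grasp_force: 25.0
```

Call:
{"op": "step_arm", "data": {"targets": [[[0, 0, -1], [0, 0, 0]], [[0, 0, -2.5], [0, 0, 0]], [[0, 0, -3], [0, 0, 0]], [[0, 0, -2.5], [0, 0, 0]], [[0, 0, 0], [0, 0, 0]]]}}

```text
clock: 52.2
tcp_pos: [0.4424, 0.1519, 0.2349]
orientation: [-3.14, 0.008, -2.906]
contact_force: [-0.1, 0.4, -0.7]
grip_width: 0.148
grasp_force: 25.0
```

Run:
```python
from h import *
p,s=pose();print(p,s['grip_width']*94);plan((557,263,p[2]-78,183.3))
```

```text
[ 442.42700602  151.90942165  234.85923542 -166.47666522] 13.901802938263124
[[[-3.4,2.0,0.0],[0,0,2.6]],[[-3.4,2.2,0.0],[0,0,2.5]],[[-3.2,2.3,0.0],[0,0,2.6]],[[-3.14,2.52,0.0],[0,0,2.5]]]
-> [ 557.   263.   156.9 -176.7]
```

Call:
{"op": "step_arm", "data": {"targets": [[[-3.4, 2.0, 0], [0, 0, 2.6]], [[-3.4, 2.2, 0], [0, 0, 2.5]], [[-3.2, 2.3, 0], [0, 0, 2.6]], [[-3.1, 2.5, 0], [0, 0, 2.5]], [[0, 0, 0], [0, 0, 0]]]}}

```text
clock: 52.7
tcp_pos: [0.5561, 0.2646, 0.2285]
orientation: [3.141, -0.001, -3.082]
contact_force: [-0.6, -0.6, -0.4]
grip_width: 0.147
grasp_force: 25.0
```

Call:
{"op": "step_arm", "data": {"targets": [[[0, 0, 0], [0, 0, 0]], [[0, 0, 0], [0, 0, 0]], [[0, 0, 0], [0, 0, 0]]]}}

```text
clock: 53.0
tcp_pos: [0.5538, 0.2618, 0.2304]
orientation: [-3.141, -0.001, -3.084]
contact_force: [0.8, -0.6, -0.8]
grip_width: 0.143
grasp_force: 25.0
```

Run:
```python
from h import *
p,s=pose();print(p,s['grip_width']*94,s['joint_positions']);plan((557,263,186-78,183.3))
```

```text
[ 553.80127151  261.81548949  230.41583707 -176.71747602] 13.440632696657401 [ 2.56779524e-01  2.32241471e-01  1.71126606e+00 -9.34987118e-05
  1.19877806e+00 -1.37127371e+00]
[[[-0.33,0.1,4.44],[0,0,0.0]]]
-> [ 557.   263.   108.  -176.7]
```

Call:
{"op": "step_arm", "data": {"targets": [[[-0.2, 0.1, 1.5], [0, 0, 0]], [[-0.1, 0, 1.8], [0, 0, 0]], [[0, 0, 1.2], [0, 0, 0]], [[0, 0, 0], [0, 0, 0]], [[0, 0, 0], [0, 0, 0]]]}}

```text
clock: 53.5
tcp_pos: [0.5574, 0.2636, 0.1854]
orientation: [-3.142, -0.0, -3.084]
contact_force: [-0.7, 0.5, 0.0]
grip_width: 0.147
grasp_force: 25.0
```

Call:
{"op": "step_arm", "data": {"targets": [[[0, 0, 0], [0, 0, 0]], [[0, 0, 0], [0, 0, 0]], [[0, 0, 0], [0, 0, 0]]]}}

```text
clock: 53.8
tcp_pos: [0.5578, 0.2638, 0.1864]
orientation: [3.141, 0.001, -3.084]
contact_force: [0.1, -0.0, -0.7]
grip_width: 0.146
grasp_force: 25.0
```

Run:
```python
from h import *
p,s=pose();print(p)
S=shot('side',2); vis=cv2.resize(S,None,fx=6,fy=6,interpolation=cv2.INTER_CUBIC)
q=proj('side',[[.557,.263,.045]])[0]*6;x,y=int(q[0]),int(q[1]);print(q/6)
cv2.imwrite('pics/v6.png',np.clip(vis[y-320:y+200,x-300:x+350,::-1]*1.5,0,255).astype('uint8'))
```

```text
[ 557.84737062  263.84786909  186.39512725 -176.68464089]
[191.45935267 250.47393594]
```

View pics/v6.png

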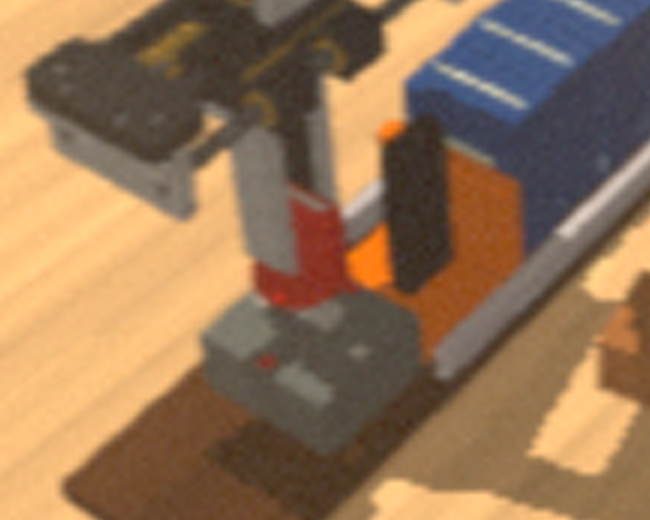

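Call:
{"op": "step_arm", "data": {"targets": [[[0.1, -0.1, 0.4], [0, 0, 0]], [[0, 0, 0.4], [0, 0, 0]], [[0, 0, 0.4], [0, 0, 0]], [[0, 0, 0], [0, 0, 0]], [[0, 0, 0], [0, 0, 0]]]}}

```text
clock: 54.4
tcp_pos: [0.5565, 0.2627, 0.1734]
orientation: [-3.142, -0.001, -3.084]
contact_force: [0.6, 0.1, 0.0]
grip_width: 0.149
grasp_force: 25.0
```

Call:
{"op": "step_arm", "data": {"targets": [[[0, 0, 0.3], [0, 0, 0]], [[0, 0, 0.2], [0, 0, 0]], [[0, 0, 0], [0, 0, 0]], [[0, 0, 0], [0, 0, 0]]]}}

```text
clock: 54.8
tcp_pos: [0.5566, 0.2627, 0.1686]
orientation: [-3.142, -0.0, -3.084]
contact_force: [-0.4, 0.3, -0.5]
grip_width: 0.146
grasp_force: 25.0
```

Call:
{"op": "step_arm", "data": {"targets": [[[0, 0, 0.3], [0, 0, 0]], [[0, 0, 0.3], [0, 0, 0]], [[0, 0, 0.3], [0, 0, 0]], [[0, 0, 0], [0, 0, 0]], [[0, 0, 0], [0, 0, 0]]]}}

```text
clock: 55.3
tcp_pos: [0.5565, 0.2627, 0.1595]
orientation: [-3.142, -0.0, -3.084]
contact_force: [-0.0, 0.9, -0.4]
grip_width: 0.148
grasp_force: 25.0
```

Call:
{"op": "step_arm", "data": {"targets": [[[0, 0, 0.3], [0, 0, 0]], [[0, 0, 0], [0, 0, 0]], [[0, 0, 0], [0, 0, 0]]]}}

```text
clock: 55.6
tcp_pos: [0.5565, 0.2627, 0.1566]
orientation: [3.142, -0.0, -3.084]
contact_force: [-0.8, -0.4, -1.1]
grip_width: 0.146
grasp_force: 25.0
```

Call:
{"op": "step_arm", "data": {"targets": [[[0, 0, 0.2], [0, 0, 0]], [[0, 0, 0], [0, 0, 0]], [[0, 0, 0], [0, 0, 0]]]}}

```text
clock: 55.9
tcp_pos: [0.5569, 0.2628, 0.1556]
orientation: [3.142, 0.001, -3.084]
contact_force: [-1.8, -1.2, 6.3]
grip_width: 0.152
grasp_force: 25.0
```

Call:
{"op": "step_arm", "data": {"targets": [[[0, 0, 0], [0, 0, 6]], [[0, 0, 0], [0, 0, 6]], [[0, 0, 0], [0, 0, 6]], [[0, 0, 0], [0, 0, 6]], [[0, 0, 0], [0, 0, 6]]]}}

```text
clock: 56.4
tcp_pos: [0.5574, 0.2627, 0.1557]
orientation: [3.141, 0.002, 2.672]
contact_force: [0.6, -1.1, 3.2]
grip_width: 0.145
grasp_force: 25.0
```

Call:
{"op": "step_arm", "data": {"targets": [[[0, 0, 0], [0, 0, 6]], [[0, 0, 0], [0, 0, 6]], [[0, 0, 0], [0, 0, 6]], [[0, 0, 0], [0, 0, 6]], [[0, 0, 0], [0, 0, 6]]]}}

```text
clock: 56.9
tcp_pos: [0.5574, 0.2627, 0.1557]
orientation: [3.14, 0.001, 2.148]
contact_force: [1.1, -1.5, 4.2]
grip_width: 0.15
grasp_force: 25.0
```

Run:
```python
from h import *
p,s=pose();print(p,s['contact_force'],s['wrist_torque'],s['grip_width']*94)
```

```text
[557.3805909  262.66314343 155.67462252 123.07680314] [ 1.06719936 -1.502048    4.17400421] [-0.1987934  -0.06003846  0.03043342] 14.136436845601823
```

Turning freely; finish the quarter turn.

Call:
{"op": "step_arm", "data": {"targets": [[[0, 0, 0], [0, 0, 6]], [[0, 0, 0], [0, 0, 6]], [[0, 0, 0], [0, 0, 6]], [[0, 0, 0], [0, 0, 6]], [[0, 0, 0], [0, 0, 6]]]}}

```text
clock: 57.4
tcp_pos: [0.5574, 0.2627, 0.1557]
orientation: [3.14, -0.0, 1.624]
contact_force: [-0.2, -0.5, 3.8]
grip_width: 0.146
grasp_force: 25.0
```

Call:
{"op": "step_arm", "data": {"targets": [[[0, 0, 0], [0, 0, 2]], [[0, 0, 0], [0, 0, 0]], [[0, 0, 0], [0, 0, 0]]]}}

```text
clock: 57.7
tcp_pos: [0.5573, 0.2627, 0.1557]
orientation: [3.14, -0.0, 1.595]
contact_force: [0.5, -1.0, 4.8]
grip_width: 0.149
grasp_force: 25.0
```

Run:
```python
from h import *
p,s=pose();print(p,s['contact_force'],s['wrist_torque'],s['grip_width']*94)
```

```text
[557.34946616 262.71050674 155.65361298  91.35977037] [ 0.51251913 -0.99908909  4.76889936] [-0.23512859 -0.01451675 -0.07077631] 14.028033494428406
```

Call:
{"op": "step_arm", "data": {"targets": [[[0, 0, 0], [0, 0, 0]], [[0, 0, 0], [0, 0, 0]], [[0, 0, 0], [0, 0, 0]], [[0, 0, 0], [0, 0, 0]], [[0, 0, 0], [0, 0, 0]]], "jaw": 6}}

```text
clock: 58.2
tcp_pos: [0.5564, 0.2627, 0.1544]
orientation: [-3.141, 0.0, 1.594]
contact_force: [-0.5, -0.6, -0.7]
grip_width: 0.539
grasp_force: 0.0
```

Call:
{"op": "step_arm", "data": {"targets": [[[0, 0, -2], [0, 0, 0]], [[0, 0, -3], [0, 0, 0]], [[0, 0, -4], [0, 0, 0]], [[0, 0, -4], [0, 0, 0]], [[0, 0, -1], [0, 0, 0]]]}}

```text
clock: 58.7
tcp_pos: [0.5584, 0.2632, 0.3004]
orientation: [3.133, -0.002, 1.594]
contact_force: [0.2, 0.7, -0.3]
grip_width: 0.639
grasp_force: 0.0
```

Call:
{"op": "step_arm", "data": {"targets": [[[0, -4.5, 0], [0, 0, 0]], [[0, -4.5, 0], [0, 0, 0]], [[0, -4.5, 0], [0, 0, 0]], [[0, -4.5, 0], [0, 0, 0]], [[0, 0, 0], [0, 0, 0]]]}}

```text
clock: 59.2
tcp_pos: [0.3718, 0.2583, 0.2921]
orientation: [-3.137, 0.001, 1.596]
contact_force: [1.0, 0.3, -0.2]
grip_width: 0.639
grasp_force: 0.0
```

Run:
```python
from h import *
t=shot('top',2);S=shot('side',2)
a=cv2.resize(t[150:255,115:265],None,fx=4,fy=4,interpolation=cv2.INTER_CUBIC)
b=cv2.resize(S[140:290,130:330],None,fx=4,fy=4,interpolation=cv2.INTER_CUBIC)[:,:,:]
cv2.imwrite('pics/t7.png',np.clip(a[:,:,::-1]*1.5,0,255).astype('uint8'));cv2.imwrite('pics/s7.png',np.clip(b[:,:,::-1]*1.5,0,255).astype('uint8'))
```

```text
(no output)
```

View pics/t7.png

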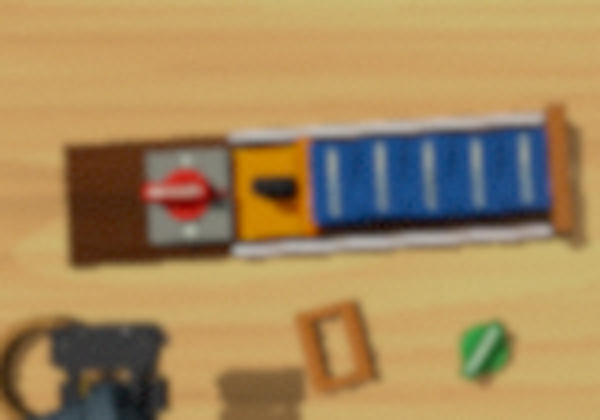

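View pics/s7.png

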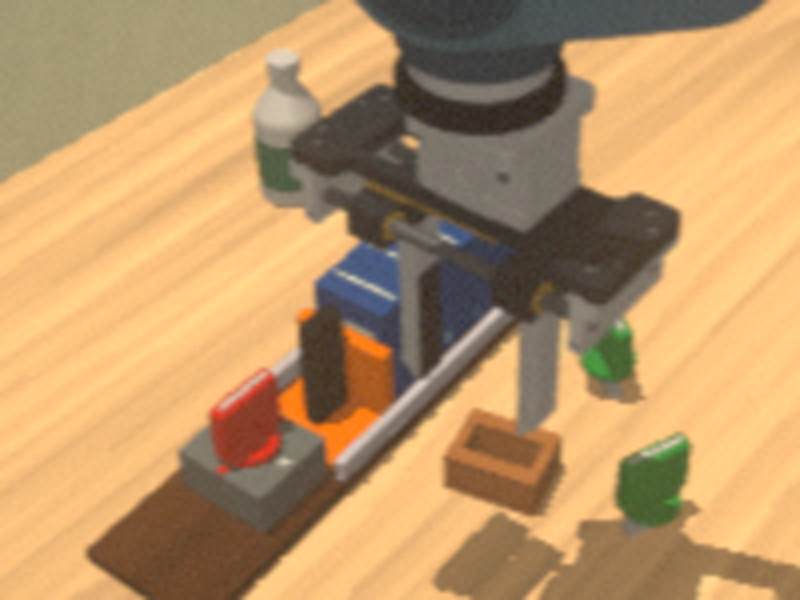

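The pictures show the five cartons tight between wall and stop. The key is flush in the socket with its bar turned along the row, over the red marks, and the bystanders have not moved.

```bash
python3 -c "
from workcell import order; print(order.hand_in())"
```

```text
the job is handed in; nothing more can be done
None
```

The job is handed in: all five blue cartons stand in one row in the rack with the orange stop snug against them, and the red key is fully down, turned a quarter clockwise and left in place. No verdict came back.

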